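Sort the pressing blocks by heft: lead ones to the gluing bay, plain ones on the pegs

TASK

The pressing blocks on the guitar bench look alike, but some are lead-filled, over three times as heavy as the plain ones: feel the heft of each. Slide every lead-filled block along the cork of the gluing bay, its foot in under the lip of the fence, until it stops squarely against the fence, and hang every plain block by its window on a peg of the rack, one to a peg. Leave the other things on the bench alone; a block may get knocked while you work, so check at the end.

Things in the scene. Friction and masses are not known exactly. Their poses are not given: they have to be found in the camera images.
- block_1: One of up to six look-alike pressing blocks (None if absent): square wooden foot 64 x 64 mm, 24 high; on its middle a plywood tongue 20 thick (own x), 40 wide (own y), up to 110 mm above the bottom, with a window through it along x, 28 wide, from 58 to 88 mm above the bottom. Lead-filled (about 0.6 kg) or plain (about 0.2 kg), which cannot be seen. Origin: centre of underside, z up.
- block_2: One of up to six look-alike pressing blocks (None if absent): square wooden foot 64 x 64 mm, 24 high; on its middle a plywood tongue 20 thick (own x), 40 wide (own y), up to 110 mm above the bottom, with a window through it along x, 28 wide, from 58 to 88 mm above the bottom. Lead-filled (about 0.6 kg) or plain (about 0.2 kg), which cannot be seen. Origin: centre of underside, z up.
- block_3: One of up to six look-alike pressing blocks (None if absent): square wooden foot 64 x 64 mm, 24 high; on its middle a plywood tongue 20 thick (own x), 40 wide (own y), up to 110 mm above the bottom, with a window through it along x, 28 wide, from 58 to 88 mm above the bottom. Lead-filled (about 0.6 kg) or plain (about 0.2 kg), which cannot be seen. Origin: centre of underside, z up.
- block_4: One of up to six look-alike pressing blocks (None if absent): square wooden foot 64 x 64 mm, 24 high; on its middle a plywood tongue 20 thick (own x), 40 wide (own y), up to 110 mm above the bottom, with a window through it along x, 28 wide, from 58 to 88 mm above the bottom. Lead-filled (about 0.6 kg) or plain (about 0.2 kg), which cannot be seen. Origin: centre of underside, z up.
- block_5: One of up to six look-alike pressing blocks (None if absent): square wooden foot 64 x 64 mm, 24 high; on its middle a plywood tongue 20 thick (own x), 40 wide (own y), up to 110 mm above the bottom, with a window through it along x, 28 wide, from 58 to 88 mm above the bottom. Lead-filled (about 0.6 kg) or plain (about 0.2 kg), which cannot be seen. Origin: centre of underside, z up.
- block_6: One of up to six look-alike pressing blocks (None if absent): square wooden foot 64 x 64 mm, 24 high; on its middle a plywood tongue 20 thick (own x), 40 wide (own y), up to 110 mm above the bottom, with a window through it along x, 28 wide, from 58 to 88 mm above the bottom. Lead-filled (about 0.6 kg) or plain (about 0.2 kg), which cannot be seen. Origin: centre of underside, z up.
- block_1_eye (a point): Centre of the window of block_1, 73 mm above its bottom.
- block_2_eye (a point): Centre of the window of block_2, 73 mm above its bottom.
- block_3_eye (a point): Centre of the window of block_3, 73 mm above its bottom.
- block_4_eye (a point): Centre of the window of block_4, 73 mm above its bottom.
- block_5_eye (a point): Centre of the window of block_5, 73 mm above its bottom.
- block_6_eye (a point): Centre of the window of block_6, 73 mm above its bottom.
- rack: Fixed wooden rack: bar 320 mm long (own y), 24 thick, from 207 to 243 mm above the bench, on a post at each end (y = +-150 mm, 20 wide; feet 30 wide, 16 high, x -15 to +105). Three 10 mm steel pegs stick out 70 mm from its front face towards own -x, 95 mm apart, rising 7 mm to their tips. Origin: on the bench below the middle of the bar's front face; x points back from the face.
- peg_1 (a point): Middle of the peg at y = -95 mm of the rack: on the peg's axis, 35 mm out from the bar's face, 228 mm above the bench; the tip is 35 mm farther along the rack's -x and 4 mm higher, and rounded.
- peg_2 (a point): Middle of the peg in the middle of the rack: on the peg's axis, 35 mm out from the bar's face, 228 mm above the bench; the tip is 35 mm farther along the rack's -x and 4 mm higher, and rounded.
- peg_3 (a point): Middle of the peg at y = +95 mm of the rack: on the peg's axis, 35 mm out from the bar's face, 228 mm above the bench; the tip is 35 mm farther along the rack's -x and 4 mm higher, and rounded.
- bay: Gluing bay: cork sheet 130 mm deep, 300 wide, flush with the bench; along its far edge a fixed aluminium fence 300 mm long, 37 high, 22 thick, with a lip at its top that juts out 16 mm over the cork, 30 mm above it. Origin: on the bench at the foot of the middle of the fence's upright face; x points into the fence (cork from x = -130 mm to 0), y runs along it (+-150 mm).
- table: The wooden bench top, its upper face at height 0.
- tin: Bystander. Steel tin, 60 mm across, 60 mm high. Origin at the centre of its underside.
- jar: Bystander. Small glass jar, 54 mm across, 65 mm high. Origin at the centre of its underside.
- plane: Bystander. Small block plane, 150 mm long (its x), 42 mm wide, 50 mm high. Origin at the centre of its underside.
- spool: Bystander. Wooden spool, 60 mm across, 40 mm high. Origin at the centre of its underside.
- mug: Bystander. White mug, 80 mm across, 90 mm high, handle on its +y. Origin at the centre of its underside.
Mind the look-alikes: they are no part of the job. What is shaped like the block_2 but turquoise is not meant.

How it is judged:
By the outcome, as a careful person would: the job done as asked, in the order asked, and still so for the second after the job is handed in, with the robot touching nothing.
Of block_1, block_2, block_3, block_4, block_5, block_6 only 5 to 6 are there at a start; the rules pass over those that are not, and their reading is None.
At some moment in a run one of block_1, block_2, block_3, block_4, block_5, block_6 may be knocked a few centimetres aside while the robot is not near it.
It also fails if it takes over 210 s, if anything falls off the work surface, if the arm or the gripper's body presses on something with over 40 N, if the wrist force passes 120 N, or if a joint passes its speed limit or range.

ROBOT

A 6-joint arm with a two-finger parallel gripper is mounted at the origin on the work surface. World frame = base frame: x ahead of the robot, y to its left, z up, the work surface at z = 0. Lengths are in m, angles in degrees, forces in N, time in s.
With the tool pointing down it reaches from about 0.4 to 0.925 m from the base axis. Payload 3.4 kg.
Tool frame: the origin (TCP) lies at the very end of the fingers, on their centre line; the grasp point (between the pads) lies 19 mm behind it (tcp_to_grasp is the z of the grasp point in the tool frame, in m); z points along the fingers, y is the line along which they close (so a half turn about z gives the same grasp; the last joint's range is limited). The gripper opens to 85 mm and grips with 20 to 120 N. Pads are 22 mm wide; open, the fingers measure 114 mm over their backs; the gripper's body (76 mm by 85 mm) begins 54 mm behind the grasp point. The pads swing forward as they close: fully open they stand 13 mm farther back than shut.
Start: joints at [61.564, 17.578, 86.31, -0, 76.112, -4.211], TCP at [0.236, 0.524, 0.231] pointing down, gripper open.
Joint ranges: [-179.03, 179.03], [-60, 130.46], [8.19, 133.38], [-81.62, 261.62], [5.75, 156.47], [-153.77, 153.77]. Speed limits (degrees/s): [147.25, 147.25, 180, 180, 180, 180].

INTERFACE

Orientations are given as [roll, pitch, yaw] about the fixed x, y, z axes, in that order (R = Rz(yaw) Ry(pitch) Rx(roll)).
In Python, from station import get_obs, camera, camera_params, close_job, spot_in, tip_of, tcp_to_grasp gives the robot as it stands. The module is installed in compiled form; this text tells all that it offers.
- The arm moves only by the tool apply_moves, never from a script. Its argument "targets" is a list of rows, each a list of 7 numbers: the shift along the world's x, y, z as a fraction of full scale, then the turn, a rotation vector about the world's x, y, z as a fraction of full scale, then the opening, from 0 (shut) to 1 (fully open). A call has 1 to 12 rows; each row is the pose to reach, as a shift and turn from the pose commanded when the call began; what a row does not reach only later rows make up. Full scale, the value 1, is 0.15 m for a shift and 30 degrees for a turn. A row lasts 1/12 s, in which the tool goes at most 41.7 mm and 7.16 degrees, less where a joint would pass 70% of its speed; a pose out of reach is approached as far as the arm can. A call with a number of a shift or a turn outside -1 to 1 is refused whole. A call with a gripper value outside its range is refused whole. The fingers move at their own pace and stop on an object; "grip_force" is the grip in N (left out, the last holds). Time passes only in rows, so rows that repeat a pose let the fingers close. It gives the time, the measured TCP pose, the force, the opening and the grip force at its end, in the units of the state.
- get_obs(): the state, without advancing time (a new reading comes with each control period).
- camera(name): name is "side" or "top" or "wrist"; returns (picture, depth): 420x560x3 uint8, red, green, blue; 420x560 float32, m along the optical axis (not along the pixel's ray), 0 where there is no reading.
- camera_params(name): a dict with "fx", "fy", "cx", "cy" (pixels), "world_from_camera" (4x4, takes a point from camera to world coordinates); the wrist camera has in their place "hand_eye" (4x4, takes a point from camera to tool coordinates, whose origin is the TCP and whose axes are the flange's). Camera axes: x right, y down, z forward; pixel columns grow to the right and rows downward; lengths in m; the calibration is good to about 2 mm. The wrist camera is an equidistant fisheye: a pixel r from the principal point sees the ray r / f radians off the axis. A picture is of the moment at which its call begins: read the wrist's pose just before it. camera_params takes no time and is no camera call.
- close_job(): hands the job in; it is judged then, once.
Trained networks look in the newest picture that a camera, given by its name, has taken for a name from the list of things; names that differ only in an ending like _2 or _b are one class to them, and where a whole thing is asked for, a point or a joint stands for the part that bears it (a point fixed in the world has none). Each returns a list of dicts, best first, with "conf" (0 to 1); they miss things now and then, are a little off and sometimes report something else, mostly with a low value. They report only what shows in the picture. A call takes as long as a camera call. They do not tell look-alikes from the thing itself.
- spot_in(camera, target): "rect" ([centre column, centre row, width, height] in pixels, round what is visible of it).
- tip_of(camera, target): "xy" ([column, row] in pixels: a listed point, or the origin of a listed thing).
The state is a dict: "clock": time; "joint_positions": joint angles; "joint_velocities": joint speeds; "effort": joint torques, N m; "tcp_pos": TCP position; "tool_rot": TCP orientation; "force": force on the tool from outside, world axes, zero at the start; "wrist_torque": the same for the moment, N m; "gripper_width": finger opening in m; "grasp_force": force on a finger pad.
Only numpy, scipy, OpenCV 4.12 (cv2) and the standard library are available. Lean on these libraries where they do the work, as an engineer would, in place of code of your own. Each camera call takes 0.05 s, during which the arm holds its last target. There are 200 camera calls.

## Working session

There is one attempt and no reset: what is moved stays moved. The work goes in short steps, Python scripts to look and compute and a tool call to move; the robot and the scene stay as the last step left them, time stands still between calls to the robot, and variables do not carry over. Pictures are saved under pics/ and viewed, at most 14 in all, crops included, and the job is handed in when it is done.

Besides the shell and the picture viewer there is one more tool, called in YAML: its name, and indented under it one key for each argument. apply_moves: Moves the arm, as the interface text tells. Shift numbers are shares of 0.15 m and turn numbers shares of 30 degrees, none past 1 either way. Its arguments: {"type":"object","properties":{"targets":{"type":"array","items":{"type":"array","items":{"type":"number"}}},"grip_force":{"type":"number"}},"required":["targets"]}

```bash
mkdir -p pics; cat > h.py <<'E'
import numpy as np, cv2
from station import *
def world(cam,D=None):
    p=camera_params(cam); 
    pic,d=D if D is not None else camera(cam)
    v,u=np.mgrid[0:420,0:560]
    c=np.stack([(u-p['cx'])/p['fx']*d,(v-p['cy'])/p['fy']*d,d,np.ones_like(d)],-1)
    return pic,d,(c@np.array(p['world_from_camera']).T)[...,:3]
def save(n,pic): cv2.imwrite('pics/'+n+'.png',pic[...,::-1])
E
python3 - <<'E'
from h import *
o=get_obs();print({k:np.round(v,3).tolist() for k,v in o.items()},tcp_to_grasp)
for c in('top','side'):
    pic,d,W=world(c);save(c,pic);np.savez(c,pic=pic,W=W,d=d)
    print(c,np.round(camera_params(c)['world_from_camera'],2).tolist())
    for t in('block_1','rack','bay','tin','jar','plane','spool','mug'):
        for r in spot_in(c,t):
            u,v=np.clip(np.round(r['rect'][:2]).astype(int),0,[559,419]);print(t,np.round(r['rect']).tolist(),round(r['conf'],2),np.round(W[v,u],3))
print(np.round(camera_params('wrist')['hand_eye'],3).tolist())
E
```

```text
{'clock': 0.0, 'joint_positions': [61.565, 17.624, 86.385, 0.001, 76.112, -4.212], 'joint_velocities': [0.134, -0.055, 0.02, 0.071, 0.005, 0.026], 'effort': [-0.001, -45.755, -25.192, -0.0, 0.013, -0.0], 'tcp_pos': [0.236, 0.524, 0.23], 'tool_rot': [-179.879, -0.01, 155.777], 'force': [-0.197, 0.31, -0.519], 'wrist_torque': [-0.006, -0.029, 0.027], 'grasp_force': 0.0, 'gripper_width': 0.086} -0.0187
top [[-0.07, -0.97, 0.24, 0.39], [-1.0, 0.07, -0.02, 0.06], [-0.0, -0.24, -0.97, 1.03], [0.0, 0.0, 0.0, 1.0]]
block_1 [296.0, 204.0, 30.0, 33.0] 0.97 [0.645 0.012 0.038]
block_1 [330.0, 282.0, 31.0, 31.0] 0.96 [ 0.451 -0.043  0.11 ]
block_1 [304.0, 152.0, 32.0, 36.0] 0.92 [ 0.774 -0.018  0.044]
block_1 [407.0, 292.0, 37.0, 35.0] 0.82 [ 0.419 -0.217  0.061]
block_1 [207.0, 305.0, 38.0, 35.0] 0.66 [0.422 0.219 0.111]
block_1 [296.0, 241.0, 32.0, 30.0] 0.59 [0.552 0.02  0.059]
rack [173.0, 213.0, 177.0, 59.0] 0.74 [ 0.655  0.317 -0.001]
rack [238.0, 167.0, 36.0, 50.0] 0.68 [0.76  0.149 0.008]
bay [419.0, 235.0, 124.0, 64.0] 0.61 [ 0.555 -0.283 -0.002]
tin [188.0, 241.0, 30.0, 29.0] 0.75 [0.5
[... 949 characters left out ...]
0.243]
rack [242.0, 312.0, 132.0, 209.0] 0.65 [ 0.669  0.219 -0.001]
bay [318.0, 175.0, 70.0, 81.0] 0.8 [ 0.564 -0.273  0.   ]
bay [241.0, 312.0, 130.0, 206.0] 0.41 [0.671 0.22  0.   ]
tin [274.0, 338.0, 28.0, 37.0] 0.82 [0.576 0.293 0.058]
jar [364.0, 182.0, 27.0, 41.0] 0.65 [ 0.428 -0.201  0.062]
jar [307.0, 301.0, 29.0, 35.0] 0.56 [0.524 0.201 0.065]
plane [247.0, 174.0, 54.0, 20.0] 0.71 [ 0.774 -0.226  0.01 ]
spool [313.0, 384.0, 29.0, 33.0] 0.81 [0.485 0.357 0.026]
mug [216.0, 270.0, 42.0, 49.0] 0.76 [0.732 0.176 0.089]
mug [319.0, 175.0, 67.0, 78.0] 0.24 [ 0.561 -0.273  0.   ]
[[-0.0, -0.953, -0.302, 0.076], [1.0, -0.0, -0.0, 0.001], [-0.0, -0.302, 0.953, -0.142], [0.0, 0.0, 0.0, 1.0]]
```

View pics/top.png

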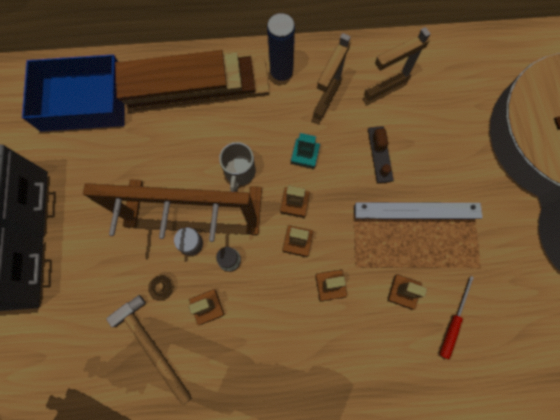

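View pics/side.png

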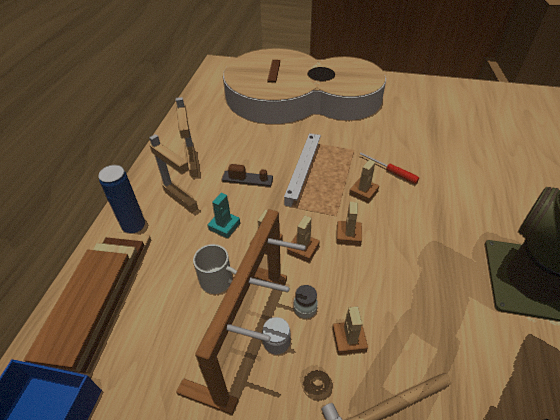

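The top picture shows five wood-coloured blocks at (295,202), (297,240), (331,285), (407,291) and (206,306). The only thing that could be mistaken for one is the turquoise copy at (305,151), so I exclude it. The spool/mug hits at (295,202) and (298,241) are really blocks. The fence is at (418,211) with the cork below it, and the rack bar is at (170,195) with its pegs pointing down the picture. Next I'll measure poses from depth.

```bash
cat >> h.py <<'E'
def blocks(W,pic,seeds,v=True):
    """tongue-top rectangle (z~.11) near each seed; foot from z~.024"""
    out=[]
    for s in seeds:
        P=W.reshape(-1,3);r=np.hypot(P[:,0]-s[0],P[:,1]-s[1])
        row=[]
        for lo,hi,R in((.100,.12,.05),(.016,.032,.055)):
            q=P[(r<R)&(P[:,2]>lo)&(P[:,2]<hi)]
            if len(q)<12: row.append(None);continue
            (c,wh,a)=cv2.minAreaRect((q[:,:2]*1000).astype(np.float32))
            if wh[0]<wh[1]: a+=90   # a: direction of long side
            row.append((np.round(c,1).tolist(),np.round(wh,1).tolist(),round((a+90)%180-90,1),len(q),round(float(np.median(q[:,2])),4)))
        out.append(row)
        if v: print(s,row)
    return out
S=[(.645,.012),(.552,.018),(.445,-.06),(.425,-.235),(.415,.22)]
E
python3 - <<'E'
from h import *
T=np.load('top.npz');Sd=np.load('side.npz')
for n,D in(('top',T),('side',Sd)):
    print(n);blocks(D['W'],D['pic'],S)
    P=D['W'].reshape(-1,3)
    def reg(name,m):
        q=P[m];
        if len(q)<8: print(name,len(q));return
        c,wh,a=cv2.minAreaRect((q[:,:2]*1000).astype(np.float32));print(name,np.round(c,1),np.round(wh,1),round(a,1),len(q),np.round(np.median(q,0),4),np.round(cv2.boxPoints((c,wh,a)),0).tolist())
    x,y,z=P.T
    reg('lip',(y<-.05)&(y>-.5)&(x>.58)&(x<.7)&(z>.03)&(z<.045))
    reg('bar',(y<.6)&(y>.05)&(x>.5)&(x<.8)&(z>.235)&(z<.25))
    for i,yy in enumerate((.18,.28,.38)): reg('peg%d'%i,(y<yy+.05)&(y>yy-.05)&(x>.5)&(x<.62)&(z>.222)&(z<.24))
t=T['pic'];c=cv2.resize(t[180:330,180:440],None,fx=3,fy=3,interpolation=cv2.INTER_CUBIC)
save('crop1',np.clip(c*1.8,0,255).astype(np.uint8))
E
```

```text
top
(0.645, 0.012) [([657.1, 14.9], [39.6, 21.1], 73.6, 172, 0.1105), ([640.3, 19.8], [64.0, 95.4], -15.4, 415, 0.0251)]
(0.552, 0.018) [([560.3, 15.3], [39.4, 20.7], 73.7, 175, 0.1107), ([560.1, 15.3], [63.8, 64.4], -16.7, 457, 0.0249)]
(0.445, -0.06) [([449.9, -53.5], [20.0, 39.8], -84.0, 184, 0.111), ([450.0, -53.5], [64.1, 64.0], 5.0, 539, 0.0252)]
(0.425, -0.235) [([422.4, -223.8], [41.0, 20.4], 65.9, 200, 0.1108), ([422.5, -223.2], [65.1, 65.0], 67.0, 510, 0.0252)]
(0.415, 0.22) [([421.7, 237.9], [20.1, 40.1], -72.4, 196, 0.1112), ([421.5, 238.1], [63.7, 63.9], -72.5, 522, 0.0251)]
lip [ 608.8 -276.8] [300.1  38.9] 85.2 1953 [ 0.6084 -0.2797  0.038 ] [[577.0, -425.0], [616.0, -428.0], [641.0, -129.0], [602.0, -126.0]]
bar [595.7 273.9] [319.2  98.9] 82.4 2335 [0.6287 0.2729 0.2438] [[526.0, 122.0], [624.0, 109.0], [666.0, 426.0], [568.0, 439.0]]
peg0 [593.6 191.5] [85.2 88.1] 51.5 312 [0.5914 0.1812 0.2334] [[533.0, 186.0], [602.0, 131.0], [655.0, 197.0], [586.0, 252.0]]
peg1 [591.2 270.5] [38.1 84.9] 55.4 240 [0.5902 0.2739 0.2335] [[545.0, 279.0], [615.0, 231.0], [637.0, 262.
[... 690 characters left out ...]
423.8, 240.2], [64.8, 63.9], 15.9, 527, 0.0233)]
lip [ 611.3 -274.4] [301.7  38.5] 85.7 871 [ 0.6119 -0.2552  0.0365] [[581.0, -423.0], [619.0, -426.0], [642.0, -125.0], [603.0, -123.0]]
bar [597.5 276.3] [319.7  98.6] 82.3 2414 [0.6361 0.3045 0.2422] [[527.0, 124.0], [625.0, 111.0], [668.0, 428.0], [570.0, 441.0]]
peg0 [596.5 191.7] [84.9 89.6] 49.9 329 [0.5966 0.1852 0.2316] [[535.0, 188.0], [603.0, 130.0], [658.0, 195.0], [590.0, 253.0]]
peg1 [593.3 271.9] [38.7 85.8] 54.5 261 [0.5891 0.2785 0.2319] [[547.0, 281.0], [617.0, 231.0], [639.0, 263.0], [570.0, 313.0]]
peg2 [590.3 372.4] [10.9 59.4] 82.2 232 [0.5897 0.3736 0.233 ] [[560.0, 371.0], [619.0, 363.0], [620.0, 374.0], [562.0, 382.0]]
```

View pics/crop1.png

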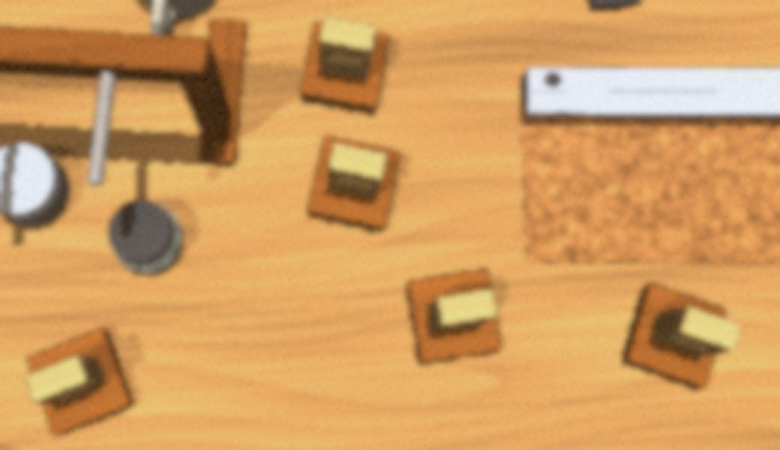

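The crop shows all five wooden blocks clearly, each with its tongue, and the jar and tin standing beside the rack. None of the five is turquoise. I start with block E at about (0.423, 0.239).

apply_moves:
  targets:
    - [0.3,-0.45,0,0,0,0.35,1]
    - [0.62,-0.95,0,0,0,0.7,1]
    - [0.62,-0.95,0,0,0,0.7,1]
    - [0.62,-0.95,0,0,0,0.7,1]
    - [0.62,-0.95,0,0,0,0.7,1]
  grip_force: 40

```text
clock: 1.32
tcp_pos: [0.3308, 0.3775, 0.2313]
tool_rot: [-179.8, 0.1, 176.7]
force: [-0.6, -1.3, -1.1]
gripper_width: 0.085
grasp_force: 0.0
```

apply_moves:
  targets:
    - [0.3,-0.45,-0.2,0,0,0.35,1]
    - [0.62,-0.95,-0.4,0,0,0.7,1]
    - [0.62,-0.95,-0.4,0,0,0.7,1]
    - [0.62,-0.95,-0.4,0,0,0.7,1]
    - [0.62,-0.95,-0.4,0,0,0.7,1]
    - [0.62,-0.95,-0.4,0,0,0.7,1]
    - [0.62,-0.95,-0.4,0,0,0.7,1]

```text
clock: 1.9
tcp_pos: [0.4223, 0.2385, 0.1708]
tool_rot: [180.0, -0.1, -162.4]
force: [-0.0, -0.8, 0.0]
gripper_width: 0.0854
grasp_force: 0.0
```

```bash
cat >> h.py <<'E'
def st():
    o=get_obs();print(round(o['clock'],2),'tcp',np.round(o['tcp_pos'],4),'rot',np.round(o['tool_rot'],2),'F',np.round(o['force'],2),'w',round(o['gripper_width'],4),'gf',round(o['grasp_force'],1),'j6',round(o['joint_positions'][5]))
def look(c='top',S=S):
    pic,d,W=world(c);print(c);return blocks(W,pic,S),pic,W
E
python3 -c "
from h import *
st()
p,_=camera('wrist');save('w1',p)"
```

```text
1.9 tcp [0.4223 0.2385 0.1708] rot [ 1.7998e+02 -7.0000e-02 -1.6244e+02] F [-0.04 -0.84  0.01] w 0.0854 gf 0.0 j6 -83
```

View pics/w1.png

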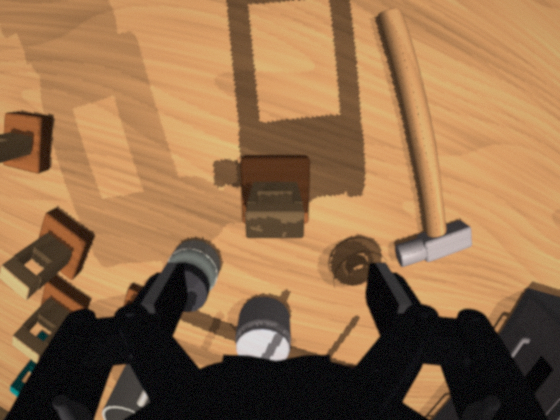

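The wrist view shows block E's tongue at (275,205), centred between the fingers and square to them. I'll descend, grip, lift and weigh it.

apply_moves:
  targets:
    - [0,0,-0.2,0,0,0,1]
    - [0,0,-0.4,0,0,0,1]
    - [0,0,-0.6,0,0,0,1]
    - [0,0,-0.66,0,0,0,1]
    - [0,0,-0.66,0,0,0,0]
    - [0,0,-0.66,0,0,0,0]
    - [0,0,-0.66,0,0,0,0]
    - [0,0,-0.66,0,0,0,0]
    - [0,0,-0.66,0,0,0,0]
    - [0,0,-0.66,0,0,0,0]
    - [0,0,-0.66,0,0,0,0]
    - [0,0,-0.66,0,0,0,0]

```text
clock: 2.95
tcp_pos: [0.4235, 0.2398, 0.074]
tool_rot: [180.0, 0.2, -162.2]
force: [0.1, -2.2, 6.4]
gripper_width: 0.0396
grasp_force: 45.5
```

apply_moves:
  targets:
    - [0,0,0.05,0,0,0,0]
    - [0,0,0.1,0,0,0,0]
    - [0,0,0.2,0,0,0,0]
    - [0,0,0.3,0,0,0,0]
    - [0,0,0.4,0,0,0,0]
    - [0,0,0.4,0,0,0,0]
    - [0,0,0.4,0,0,0,0]
    - [0,0,0.4,0,0,0,0]
    - [0,0,0.4,0,0,0,0]
    - [0,0,0.4,0,0,0,0]

```text
clock: 3.78
tcp_pos: [0.421, 0.2389, 0.1312]
tool_rot: [-180.0, -0.1, -162.2]
force: [0.1, 0.6, -6.5]
gripper_width: 0.0395
grasp_force: 45.0
```

apply_moves:
  targets:
    - [0,0,0,0,0,0,0]
    - [0,0,0,0,0,0,0]
    - [0,0,0,0,0,0,0]

```text
clock: 4.03
tcp_pos: [0.4218, 0.2393, 0.1319]
tool_rot: [-180.0, -0.0, -162.2]
force: [0.5, 0.2, -7.0]
gripper_width: 0.0393
grasp_force: 45.0
```

Fz dropped by about 6.5–7 N, so E is lead-filled. I'll carry it to the bay, at slot y = −95 mm.

apply_moves:
  targets:
    - [0,0,0.15,0,0,0,0]
    - [0,0,0.35,0,0,0,0]
    - [0.02,-0.1,0.53,0,0,0,0]
    - [0.04,-0.25,0.53,0,0,0,0]
    - [0.08,-0.4,0.53,0,0,-0.05,0]
    - [0.12,-0.6,0.53,0,0,-0.1,0]
    - [0.154,-0.806,0.53,0,0,-0.15,0]

```text
clock: 4.62
tcp_pos: [0.4452, 0.1178, 0.212]
tool_rot: [180.0, 0.0, -166.7]
force: [1.5, 0.7, -5.8]
gripper_width: 0.0391
grasp_force: 43.2
```

apply_moves:
  targets:
    - [0.04,-0.2,0,0,0,-0.04,0]
    - [0.08,-0.4,0,0,0,-0.08,0]
    - [0.12,-0.6,0,0,0,-0.12,0]
    - [0.154,-0.806,0,0,0,-0.15,0]

```text
clock: 4.95
tcp_pos: [0.4682, -0.0038, 0.2117]
tool_rot: [180.0, 0.0, -171.3]
force: [0.7, 0.1, -4.9]
gripper_width: 0.0397
grasp_force: 43.2
```

apply_moves:
  targets:
    - [0.04,-0.2,0,0,0,-0.04,0]
    - [0.08,-0.4,0,0,0,-0.08,0]
    - [0.12,-0.6,0,0,0,-0.12,0]
    - [0.154,-0.806,0,0,0,-0.15,0]

```text
clock: 5.28
tcp_pos: [0.4912, -0.1247, 0.2116]
tool_rot: [180.0, -0.0, -175.8]
force: [0.2, 0.4, -6.3]
gripper_width: 0.0397
grasp_force: 43.2
```

apply_moves:
  targets:
    - [0.04,-0.2,0,0,0,-0.04,0]
    - [0.08,-0.4,0,0,0,-0.08,0]
    - [0.12,-0.6,0,0,0,-0.12,0]
    - [0.154,-0.806,0,0,0,-0.15,0]

```text
clock: 5.62
tcp_pos: [0.5143, -0.2455, 0.2114]
tool_rot: [180.0, -0.0, 179.7]
force: [0.3, 0.6, -5.3]
gripper_width: 0.0397
grasp_force: 43.2
```

apply_moves:
  targets:
    - [0.04,-0.2,0,0,0,-0.04,0]
    - [0.08,-0.4,0,0,0,-0.08,0]
    - [0.12,-0.6,0,0,0,-0.12,0]
    - [0.14,-0.75,0,0,0,-0.15,0]
    - [0.154,-0.806,0,0,0,-0.15,0]
    - [0.154,-0.806,0,0,0,-0.15,0]
    - [0.154,-0.806,0,0,0,-0.15,0]
    - [0.154,-0.806,0,0,0,-0.15,0]

```text
clock: 6.28
tcp_pos: [0.5368, -0.3635, 0.2111]
tool_rot: [179.9, -0.1, 175.3]
force: [-0.8, 0.3, -5.9]
gripper_width: 0.0397
grasp_force: 43.5
```

```bash
python3 -c "
from h import *
st()
for c in('top','side'):
    pic,d,W=world(c)
    P=W.reshape(-1,3);r=np.hypot(P[:,0]-.5375,P[:,1]+.3655)
    q=P[(r<.055)&(P[:,2]>.04)&(P[:,2]<.175)];
    h=np.histogram(q[:,2],np.arange(.1,.18,.004));print(h[0])
    q=P[(r<.055)&(P[:,2]>.145)&(P[:,2]<.172)];print(len(q),cv2.minAreaRect((q[:,:2]*1000).astype(np.float32)))
    cv2.imwrite('pics/c%s.png'%c,pic[...,::-1])
"
```

```text
6.28 tcp [ 0.5368 -0.3635  0.2111] rot [ 1.7988e+02 -1.0000e-01  1.7531e+02] F [-0.8   0.31 -5.94] w 0.0397 gf 43.5 j6 -123
[  0   0   0   0   0   0   0   0   0   2  17  23  45  29  85 412  83  13
   8]
686 ((534.1629028320312, -361.6598205566406), (64.81468963623047, 64.72212982177734), 85.08208465576172)
[  0   0   0   0   0   0   0   0   0  12  26  27  27  35  80 146  13  10
   7]
330 ((536.0157470703125, -358.93804931640625), (67.99142456054688, 64.30591583251953), 85.8597412109375)
```

Block E is square to the fence to within about 0.3°, and roughly 33 mm short of contact. I'll lower it onto the cork, then slide.

apply_moves:
  targets:
    - [0,0,-0.1,0,0,0,0]
    - [0,0,-0.25,0,0,0,0]
    - [0,0,-0.4,0,0,0,0]
    - [0,0,-0.55,0,0,0,0]
    - [0,0,-0.7,0,0,0,0]
    - [0,0,-0.8,0,0,0,0]
    - [0,0,-0.86,0,0,0,0]
    - [0,0,-0.89,0,0,0,0]
    - [0,0,-0.91,0,0,0,0]
    - [0,0,-0.91,0,0,0,0]

```text
clock: 7.22
tcp_pos: [0.5379, -0.3651, 0.0757]
tool_rot: [-180.0, 0.0, 175.3]
force: [-1.1, -0.5, -6.1]
gripper_width: 0.0393
grasp_force: 43.5
```

apply_moves:
  targets:
    - [0,0,0,0,0,0,0]
    - [0.03,-0.002,0,0,0,0,0]
    - [0.06,-0.005,0,0,0,0,0]
    - [0.09,-0.007,0,0,0,0,0]
    - [0.12,-0.009,0,0,0,0,0]
    - [0.15,-0.012,0,0,0,0,0]
    - [0.17,-0.013,0,0,0,0,0]
    - [0.18,-0.014,0,0,0,0,0]

```text
clock: 7.88
tcp_pos: [0.5653, -0.3673, 0.0753]
tool_rot: [-180.0, 0.0, 175.3]
force: [0.5, -0.2, -5.5]
gripper_width: 0.0395
grasp_force: 43.5
```

apply_moves:
  targets:
    - [0,0,-0.007,0,0,0,0]
    - [0,0,-0.013,0,0,0,0]
    - [0,0,-0.02,0,0,0,0]
    - [0,0,-0.02,0,0,0,0]

```text
clock: 8.22
tcp_pos: [0.5649, -0.3675, 0.0742]
tool_rot: [-180.0, 0.1, 175.3]
force: [-1.8, 1.7, 3.5]
gripper_width: 0.0396
grasp_force: 44.5
```

apply_moves:
  targets:
    - [0.007,0,0,0,0,0,0]
    - [0.014,-0.001,0,0,0,0,0]
    - [0.02,-0.002,0,0,0,0,0]
    - [0.02,-0.002,0,0,0,0,0]

```text
clock: 8.55
tcp_pos: [0.5656, -0.3675, 0.0743]
tool_rot: [-180.0, -0.1, 175.3]
force: [-6.3, 1.2, 8.9]
gripper_width: 0.0395
grasp_force: 45.2
```

apply_moves:
  targets:
    - [0.007,0,0,0,0,0,0]
    - [0.014,-0.001,0,0,0,0,0]
    - [0.02,-0.002,0,0,0,0,0]
    - [0.02,-0.002,0,0,0,0,0]

```text
clock: 8.88
tcp_pos: [0.5674, -0.368, 0.0744]
tool_rot: [-180.0, -0.3, 175.3]
force: [-8.2, 0.6, 11.2]
gripper_width: 0.0393
grasp_force: 45.5
```

apply_moves:
  targets:
    - [0.007,0,0.006,0,0,0,0]
    - [0.014,-0.001,0.006,0,0,0,0]
    - [0.02,-0.002,0.006,0,0,0,0]
    - [0.02,-0.002,0.006,0,0,0,0]

```text
clock: 9.22
tcp_pos: [0.5707, -0.3682, 0.0744]
tool_rot: [-180.0, -0.3, 175.3]
force: [-9.5, -0.7, 8.4]
gripper_width: 0.0392
grasp_force: 45.3
```

apply_moves:
  targets:
    - [0.007,0,0,0,0,0,0]
    - [0.014,-0.001,0,0,0,0,0]
    - [0.014,-0.001,0,0,0,0,0]

```text
clock: 9.47
tcp_pos: [0.571, -0.3683, 0.0745]
tool_rot: [-180.0, -0.5, 175.3]
force: [-12.8, 0.6, 12.6]
gripper_width: 0.0398
grasp_force: 45.5
```

apply_moves:
  targets:
    - [0.007,0,0,0,0,0,0]
    - [0.014,-0.001,0,0,0,0,0]
    - [0.014,-0.001,0,0,0,0,0]

```text
clock: 9.72
tcp_pos: [0.5719, -0.3684, 0.0747]
tool_rot: [-180.0, -0.6, 175.3]
force: [-14.8, 0.4, 13.3]
gripper_width: 0.0392
grasp_force: 46.0
```

apply_moves:
  targets:
    - [0.007,0,0,0,0,0,0]
    - [0.014,-0.001,0,0,0,0,0]
    - [0.02,-0.001,0,0,0,0,0]
    - [0.02,-0.001,0,0,0,0,0]

```text
clock: 10.05
tcp_pos: [0.5752, -0.3689, 0.0753]
tool_rot: [-179.9, -0.5, 175.3]
force: [-16.1, 0.3, 16.7]
gripper_width: 0.0394
grasp_force: 46.6
```

```bash
cat >> h.py <<'E'
U=np.array([.9968,-.0794]);V=np.array([.0794,.9968])
FACE={'top':np.array([605.4,-276.8]),'side':np.array([607.9,-274.5])}
def bay(b):   # (x,y) of block centre in the bay frame, and angle error, from upper and lower rectangles
    for c in('top','side'):
        pic,d,W=world(c)
        for row in blocks(W,pic,[b],False):
            for r in row:
                if r: 
                    q=np.array(r[0])-FACE[c];print(c,'bay x,y',np.round([q@U,q@V],1),'size',r[1],'ang',r[2],r[3],'z',r[4])
    return pic
E
python3 -c "
from h import *
st();bay((.574,-.368))"
```

```text
10.05 tcp [ 0.5752 -0.3689  0.0753] rot [-179.95   -0.52  175.3 ] F [-16.11   0.28  16.71] w 0.0394 gf 46.6 j6 -121
top bay x,y [-33.3 -89.5] size [57.5, 7.1] ang 87.5 71 z 0.1109
top bay x,y [-38.5 -89. ] size [71.9, 50.1] ang 85.3 379 z 0.0276
side bay x,y [-29.9 -85.6] size [56.7, 22.9] ang 74.0 36 z 0.1051
side bay x,y [-24.2 -91.7] size [82.1, 67.3] ang 0.1 184 z 0.0257
```

apply_moves:
  targets:
    - [-0.01,0,0.01,0,0,0,0]
    - [-0.02,0,0.015,0,0,0,0]
    - [-0.02,0,0.015,0,0,0,0.9]
    - [-0.02,0,0.015,0,0,0,0.9]
    - [-0.02,0,0.015,0,0,0,0.9]
    - [-0.02,0,0.015,0,0,0,0.9]
    - [-0.02,0,0.25,0,0,0,0.9]
    - [-0.02,0,0.5,0,0,0,0.9]
    - [-0.2,0,0.8,0,0,0,0.9]
    - [-0.6,0.3,0.9,0,0,0,0.9]
    - [-0.9,0.3,0.9,0,0,0,0.9]

```text
clock: 11.07
tcp_pos: [0.487, -0.3353, 0.206]
tool_rot: [-179.8, 0.5, 175.4]
force: [-0.6, -0.4, 0.2]
gripper_width: 0.0768
grasp_force: 0.0
```

```bash
python3 -c "
from h import *
st();pic=bay((.574,-.368))
T,_=camera('top');save('b1',np.hstack([cv2.resize(T[190:300,340:490],None,fx=3,fy=3),cv2.resize(pic[120:230,270:390],None,fx=2.9,fy=3)]))"
```

```text
11.07 tcp [ 0.487  -0.3353  0.206 ] rot [-179.79    0.47  175.36] F [-0.56 -0.37  0.18] w 0.0768 gf 0.0 j6 -124
top bay x,y [-32.5 -92.6] size [40.1, 20.7] ang 85.5 195 z 0.1105
top bay x,y [-38.4 -88.7] size [68.5, 51.4] ang 88.0 321 z 0.0251
side bay x,y [-33.2 -91.6] size [41.9, 19.3] ang 87.0 71 z 0.1091
side bay x,y [-39.2 -83.1] size [82.1, 51.7] ang 83.7 184 z 0.0233
```

View pics/b1.png

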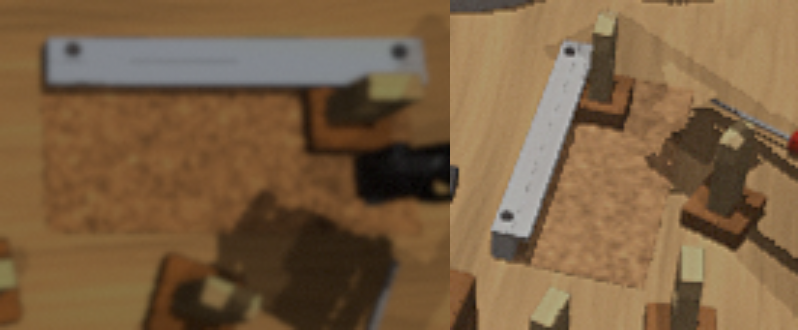

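E sits at bay x ≈ −32.5 to −33 mm (contact is −32) and square. To be sure it touches, I'll nudge it with shut fingers on the back of the tongue.

apply_moves:
  targets:
    - [0.12,-0.1,-0.2,0,0,0,0]
    - [0.237,-0.198,-0.5,0,0,0,0]
    - [0.237,-0.198,-0.8,0,0,0,0]
    - [0.237,-0.198,-0.8,0,0,0,0]
    - [0.237,-0.198,-0.8,0,0,0,0]
    - [0.237,-0.198,-0.8,0,0,0,0]
    - [0.237,-0.198,-0.8,0,0,0,0]

```text
clock: 11.8
tcp_pos: [0.5206, -0.3651, 0.0841]
tool_rot: [-179.9, 0.1, 175.3]
force: [0.6, 0.4, 0.7]
gripper_width: 0.0002
grasp_force: 0.0
```

apply_moves:
  targets:
    - [0,0,-0.15,0,0,0,0]
    - [0,0,-0.27,0,0,0,0]
    - [0.05,-0.004,-0.27,0,0,0,0]
    - [0.1,-0.008,-0.27,0,0,0,0]
    - [0.12,-0.01,-0.27,0,0,0,0]
    - [0.12,-0.01,-0.27,0,0,0,0]

```text
clock: 12.3
tcp_pos: [0.5401, -0.3671, 0.0442]
tool_rot: [-179.8, 0.3, 175.3]
force: [-0.4, 0.0, 0.3]
gripper_width: 0.0001
grasp_force: 0.0
```

apply_moves:
  targets:
    - [0.01,0,0,0,0,0,0]
    - [0.02,-0.001,0,0,0,0,0]
    - [0.027,-0.002,0,0,0,0,0]
    - [0.027,-0.002,0,0,0,0,0]

```text
clock: 12.63
tcp_pos: [0.541, -0.366, 0.042]
tool_rot: [180.0, -0.0, 175.3]
force: [-2.5, -0.2, 0.6]
gripper_width: -0.0003
grasp_force: 0.0
```

apply_moves:
  targets:
    - [0.007,0,0,0,0,0,0]
    - [0.014,-0.001,0,0,0,0,0]
    - [0.014,-0.001,0,0,0,0,0]

```text
clock: 12.88
tcp_pos: [0.5434, -0.3661, 0.0417]
tool_rot: [180.0, -0.0, 175.3]
force: [-1.8, 0.4, 1.6]
gripper_width: -0.0001
grasp_force: 0.0
```

apply_moves:
  targets:
    - [0.007,0,0,0,0,0,0]
    - [0.014,-0.001,0,0,0,0,0]
    - [0.014,-0.001,0,0,0,0,0]

```text
clock: 13.13
tcp_pos: [0.5458, -0.3664, 0.0417]
tool_rot: [180.0, 0.0, 175.3]
force: [-2.3, -0.3, 0.5]
gripper_width: -0.0
grasp_force: 0.0
```

apply_moves:
  targets:
    - [0.007,0,0,0,0,0,0]
    - [0.014,-0.001,0,0,0,0,0]
    - [0.014,-0.001,0,0,0,0,0]

```text
clock: 13.38
tcp_pos: [0.5474, -0.3665, 0.0417]
tool_rot: [180.0, -0.0, 175.3]
force: [-3.1, 0.8, 2.0]
gripper_width: -0.0001
grasp_force: 0.0
```

```bash
python3 -c "
from h import *
st();bay((.574,-.368))"
```

```text
13.38 tcp [ 0.5474 -0.3665  0.0417] rot [ 1.7999e+02 -4.0000e-02  1.7529e+02] F [-3.09  0.83  1.96] w -0.0001 gf 0.0 j6 -123
top bay x,y [-43.1 -76.6] size [54.2, 32.1] ang 5.3 75 z 0.1118
top bay x,y [-38.9 -86.2] size [75.6, 49.5] ang 85.1 224 z 0.0266
side bay x,y [-41.  -80.5] size [56.5, 56.2] ang 78.3 90 z 0.1108
side bay x,y [-38.8 -86.8] size [68.7, 50.2] ang 86.0 168 z 0.0258
```

apply_moves:
  targets:
    - [0.007,0,0,0,0,0,0]
    - [0.014,-0.001,0,0,0,0,0]
    - [0.014,-0.001,0,0,0,0,0]

```text
clock: 13.73
tcp_pos: [0.5499, -0.3667, 0.0418]
tool_rot: [180.0, 0.0, 175.3]
force: [-3.0, 0.8, 1.7]
gripper_width: 0.0003
grasp_force: 0.0
```

apply_moves:
  targets:
    - [0.007,0,0,0,0,0,0]
    - [0.014,-0.001,0,0,0,0,0]
    - [0.014,-0.001,0,0,0,0,0]

```text
clock: 13.98
tcp_pos: [0.5502, -0.3666, 0.0419]
tool_rot: [180.0, -0.2, 175.3]
force: [-7.6, 0.7, 5.0]
gripper_width: -0.0003
grasp_force: 1.9
```

apply_moves:
  targets:
    - [0.01,0,0,0,0,0,0]
    - [0.01,0,0,0,0,0,0]
    - [-0.1,0,0,0,0,0,0]
    - [-0.2,0,0.3,0,0,0,0.9]
    - [-0.3,0.2,0.6,0,0,0,0.9]
    - [-0.6,0.7,0.9,0,0,0,0.9]
    - [-0.8,0.95,0.9,0,0,0,0.9]
    - [-0.8,0.95,0.9,0,0,0,0.9]

```text
clock: 14.65
tcp_pos: [0.4513, -0.2509, 0.1671]
tool_rot: [-179.9, 0.3, 175.2]
force: [0.5, -0.2, 0.3]
gripper_width: 0.0606
grasp_force: 0.0
```

```bash
python3 -c "
from h import *
st();bay((.574,-.368));look('top')"
```

```text
14.65 tcp [ 0.4513 -0.2509  0.1671] rot [-179.91    0.29  175.22] F [ 0.48 -0.24  0.25] w 0.0606 gf 0.0 j6 -119
top bay x,y [-34.3 -92.9] size [40.9, 19.1] ang 86.6 185 z 0.1106
top bay x,y [-39.6 -83.2] size [82.6, 51.6] ang 85.5 377 z 0.0248
side bay x,y [-33.9 -91.8] size [43.0, 20.0] ang 85.2 70 z 0.1088
side bay x,y [-39.3 -90.7] size [67.4, 53.1] ang 86.0 188 z 0.0232
top
(0.645, 0.012) [([657.2, 14.9], [39.7, 21.1], 75.7, 172, 0.1105), ([640.4, 19.7], [64.0, 96.5], -15.4, 421, 0.0251)]
(0.552, 0.018) [([560.3, 15.3], [39.6, 20.5], 73.3, 175, 0.1107), ([560.5, 15.2], [63.8, 65.3], -16.8, 450, 0.0252)]
(0.445, -0.06) [([449.9, -53.3], [19.9, 39.4], -84.8, 184, 0.1109), ([449.9, -53.4], [64.0, 63.6], 4.8, 538, 0.0252)]
(0.425, -0.235) [([422.4, -223.3], [39.9, 20.4], 65.9, 201, 0.111), ([422.5, -222.9], [64.0, 63.9], 66.3, 509, 0.0251)]
(0.415, 0.22) [None, None]
```

E's measured position wavers by about 1–2 mm. I'll finish it later with a low push on its foot, together with the other lead blocks. Next is block D at (0.423, −0.222).

apply_moves:
  targets:
    - [-0.1,0.1,0,0,0,-0.2,1]
    - [-0.185,0.19,0,0,0,-0.4,1]
    - [-0.185,0.19,0,0,0,-0.64,1]
    - [-0.185,0.19,0,0,0,-0.64,1]
    - [-0.185,0.19,0,0,0,-0.64,1]
    - [-0.185,0.19,-0.2,0,0,-0.64,1]
    - [-0.185,0.19,-0.4,0,0,-0.64,1]
    - [-0.185,0.19,-0.64,0,0,-0.64,1]
    - [-0.185,0.19,-0.64,0,0,-0.64,1]

```text
clock: 15.55
tcp_pos: [0.4199, -0.2213, 0.0643]
tool_rot: [179.9, -0.5, 156.2]
force: [-0.8, 0.8, -1.3]
gripper_width: 0.0855
grasp_force: 0.0
```

apply_moves:
  targets:
    - [0,0,0,0,0,0,0]
    - [0,0,0,0,0,0,0]
    - [0,0,0,0,0,0,0]
    - [0,0,0,0,0,0,0]
    - [0,0,0,0,0,0,0]
    - [0,0,0,0,0,0,0]
    - [0,0,0,0,0,0,0]

```text
clock: 16.13
tcp_pos: [0.4238, -0.2237, 0.0713]
tool_rot: [-179.9, 0.3, 156.1]
force: [-1.1, -1.2, 7.4]
gripper_width: 0.0395
grasp_force: 42.9
```

apply_moves:
  targets:
    - [0,0,0.05,0,0,0,0]
    - [0,0,0.1,0,0,0,0]
    - [0,0,0.2,0,0,0,0]
    - [0,0,0.3,0,0,0,0]
    - [0,0,0.4,0,0,0,0]
    - [0,0,0.4,0,0,0,0]
    - [0,0,0.4,0,0,0,0]
    - [0,0,0.4,0,0,0,0]
    - [0,0,0.4,0,0,0,0]
    - [0,0,0.4,0,0,0,0]

```text
clock: 16.97
tcp_pos: [0.4214, -0.222, 0.1285]
tool_rot: [180.0, -0.1, 156.1]
force: [0.2, 0.6, -1.8]
gripper_width: 0.0396
grasp_force: 42.0
```

apply_moves:
  targets:
    - [0,0,0,0,0,0,0]
    - [0,0,0,0,0,0,0]
    - [0,0,0,0,0,0,0]

```text
clock: 17.22
tcp_pos: [0.422, -0.2224, 0.129]
tool_rot: [180.0, -0.0, 156.1]
force: [0.3, 0.2, -1.5]
gripper_width: 0.0394
grasp_force: 42.0
```

Fz is only about −1.7 N, so D is plain. I'll hang it on the far peg, peg_3.

apply_moves:
  targets:
    - [0,0,0.15,0,0,0,0]
    - [0,0,0.3,0,0,0,0]
    - [0,0.05,0.45,0,0,0,0]
    - [0.02,0.15,0.6,0,0,0,0]
    - [0.03,0.35,0.66,0,0,0.05,0]
    - [0.05,0.57,0.66,0,0,0.1,0]
    - [0.064,0.803,0.66,0,0,0.107,0]

```text
clock: 17.8
tcp_pos: [0.4326, -0.1017, 0.2295]
tool_rot: [180.0, 0.2, 159.2]
force: [0.1, 0.4, -3.0]
gripper_width: 0.0395
grasp_force: 42.0
```

apply_moves:
  targets:
    - [0.02,0.22,0,0,0,0.03,0]
    - [0.04,0.45,0,0,0,0.06,0]
    - [0.05,0.65,0,0,0,0.1,0]
    - [0.064,0.803,0,0,0,0.107,0]

```text
clock: 18.13
tcp_pos: [0.4408, 0.0208, 0.2284]
tool_rot: [180.0, -0.0, 162.6]
force: [1.1, 0.8, -2.2]
gripper_width: 0.0396
grasp_force: 41.9
```

apply_moves:
  targets:
    - [0.02,0.22,0,0,0,0.03,0]
    - [0.04,0.45,0,0,0,0.06,0]
    - [0.05,0.65,0,0,0,0.1,0]
    - [0.064,0.803,0,0,0,0.107,0]

```text
clock: 18.47
tcp_pos: [0.4506, 0.1413, 0.2283]
tool_rot: [180.0, -0.0, 165.8]
force: [0.9, -0.9, -1.4]
gripper_width: 0.0395
grasp_force: 41.9
```

apply_moves:
  targets:
    - [0.02,0.22,0,0,0,0.03,0]
    - [0.04,0.45,0,0,0,0.06,0]
    - [0.05,0.65,0,0,0,0.1,0]
    - [0.064,0.803,0,0,0,0.107,0]

```text
clock: 18.8
tcp_pos: [0.4603, 0.2619, 0.2282]
tool_rot: [180.0, -0.0, 169.0]
force: [1.2, -0.3, -1.7]
gripper_width: 0.0394
grasp_force: 42.0
```

apply_moves:
  targets:
    - [0.02,0.22,0,0,0,0.03,0]
    - [0.04,0.45,0,0,0,0.06,0]
    - [0.05,0.65,0,0,0,0.1,0]
    - [0.064,0.75,0,0,0,0.107,0]
    - [0.064,0.803,0,0,0,0.107,0]
    - [0.064,0.803,0,0,0,0.107,0]
    - [0.064,0.803,0,0,0,0.107,0]

```text
clock: 19.38
tcp_pos: [0.4698, 0.3787, 0.2279]
tool_rot: [-179.9, -0.0, 172.1]
force: [-0.5, 0.6, -1.3]
gripper_width: 0.0394
grasp_force: 42.0
```

```bash
cat >> h.py <<'E'
def held(b,z):  # tongue/foot rectangles of a block held with its bottom at height z
    for c in('top','side'):
        pic,d,W=world(c);P=W.reshape(-1,3);r=np.hypot(P[:,0]-b[0],P[:,1]-b[1])
        q=P[(r<.055)&(P[:,2]>z+.012)&(P[:,2]<z+.034)]
        R=cv2.minAreaRect((q[:,:2]*1000).astype(np.float32));print(c,len(q),np.round(R[0],1),np.round(R[1],1),round(R[2],1),np.round(np.median(q[:,2]),4))
    return pic
E
python3 -c "
from h import *
st();o=get_obs();p=held(o['tcp_pos'][:2],o['tcp_pos'][2]-.07)
w,_=camera('wrist');save('h1',np.hstack([w,cv2.resize(p[200:420,160:400],(240,420))]))"
```

```text
19.38 tcp [0.4698 0.3787 0.2279] rot [-1.7988e+02 -5.0000e-02  1.7213e+02] F [-0.48  0.6  -1.26] w 0.0394 gf 42.0 j6 -47
top 716 [468.2 378.2] [65.4 63.9] 81.9 0.182
side 989 [470.4 379.7] [64.7 64. ] 82.3 0.1801
```

View pics/h1.png

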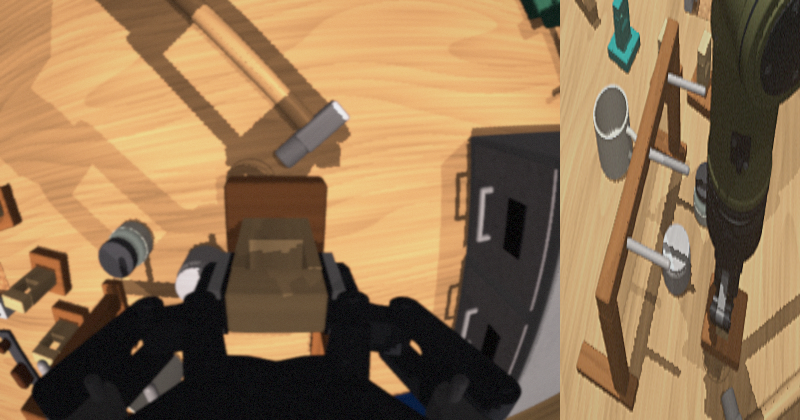

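The wrist picture shows the block held squarely with its foot upright; the side crop shows it level with the rearmost peg, ready to go on. I'll shift it about 8 mm in y, then advance along the peg.

apply_moves:
  targets:
    - [0.05,0.05,0,0,0,0,0]
    - [0.15,0.035,0,0,0,0,0]
    - [0.25,0.022,0,0,0,0,0]
    - [0.35,0.01,0,0,0,0,0]
    - [0.43,0,0,0,0,0,0]
    - [0.5,-0.01,0,0,0,0,0]
    - [0.55,-0.017,0,0,0,0,0]
    - [0.6,-0.023,0,0,0,0,0]
    - [0.6,-0.023,0,0,0,0,0]

```text
clock: 20.28
tcp_pos: [0.562, 0.3759, 0.2281]
tool_rot: [-180.0, 0.0, 172.1]
force: [-0.1, 0.3, -1.3]
gripper_width: 0.0397
grasp_force: 42.1
```

apply_moves:
  targets:
    - [0.04,-0.005,0,0,0,0,0]
    - [0.08,-0.01,0,0,0,0,0]
    - [0.12,-0.016,0,0,0,0,0]
    - [0.16,-0.021,0,0,0,0,0]
    - [0.2,-0.027,0,0,0,0,0]
    - [0.23,-0.031,0,0,0,0,0]
    - [0.23,-0.031,0,0,0,0,0]

```text
clock: 20.87
tcp_pos: [0.5959, 0.3715, 0.2283]
tool_rot: [180.0, 0.0, 172.1]
force: [-0.0, -0.6, -2.3]
gripper_width: 0.0395
grasp_force: 42.1
```

```bash
python3 -c "
from h import *
st();o=get_obs();p=held(o['tcp_pos'][:2],o['tcp_pos'][2]-.07)"
```

```text
20.87 tcp [0.5959 0.3715 0.2283] rot [1.7999e+02 4.0000e-02 1.7209e+02] F [-0.05 -0.58 -2.27] w 0.0395 gf 42.1 j6 -54
top 560 [594.1 371.3] [65.4 63.8] 82.4 0.1823
side 809 [595.6 373.6] [64.3 64.5] 82.0 0.1803
```

apply_moves:
  targets:
    - [0,0,-0.02,0,0,0,0]
    - [0,0,-0.04,0,0,0,0]
    - [0,0,-0.06,0,0,0,0]
    - [0,0,-0.075,0,0,0,0]
    - [0,0,-0.08,0,0,0,0]
    - [0,0,-0.08,0,0,0,0]

```text
clock: 21.47
tcp_pos: [0.5943, 0.3718, 0.2177]
tool_rot: [180.0, 0.0, 172.1]
force: [-2.0, -1.4, 4.0]
gripper_width: 0.0397
grasp_force: 42.9
```

apply_moves:
  targets:
    - [0,0,0,0,0,0,0.7]
    - [0,0,0,0,0,0,0.7]
    - [0,0,0,0,0,0,0.7]
    - [0,0,0,0,0,0,0.7]
    - [0,0,0.1,0,0,0,0.7]
    - [0,0,0.25,0,0,0,0.7]
    - [0,0,0.4,0,0,0,0.7]
    - [0,0,0.5,0,0,0,0.7]
    - [0,-0.15,0.5,0,0,0,0.7]
    - [-0.3,-0.4,0.5,0,0,0,0.7]
    - [-0.5,-0.7,0.5,0,0,0,0.7]
    - [-0.6,-0.9,0.5,0,0,0,0.7]

```text
clock: 22.47
tcp_pos: [0.5138, 0.2535, 0.2908]
tool_rot: [-180.0, -0.1, 172.2]
force: [0.8, -0.5, -0.2]
gripper_width: 0.0595
grasp_force: 0.0
```

```bash
python3 -c "
from h import *
st();held((.596,.3715),.146);look('top')
p,_=camera('side');save('h2',cv2.resize(p[200:420,150:400],None,fx=2,fy=2))"
```

```text
22.47 tcp [0.5138 0.2535 0.2908] rot [-1.7999e+02 -5.0000e-02  1.7221e+02] F [ 0.81 -0.49 -0.21] w 0.0595 gf 0.0 j6 -60
top 0 [0. 0.] [0. 0.] 0.0 nan
side 894 [588.5 372.9] [64.1 65.3] 82.3 0.1702
top
(0.645, 0.012) [([657.1, 15.0], [39.7, 21.1], 73.5, 173, 0.1106), ([640.3, 19.7], [63.9, 96.8], -15.4, 414, 0.0248)]
(0.552, 0.018) [([560.3, 15.3], [39.5, 20.6], 73.7, 175, 0.1109), ([560.3, 15.4], [63.8, 64.5], -16.9, 457, 0.0249)]
(0.445, -0.06) [([449.9, -53.3], [19.9, 39.9], -85.0, 180, 0.1113), ([450.0, -53.4], [64.0, 63.7], 4.8, 538, 0.0253)]
(0.425, -0.235) [None, None]
(0.415, 0.22) [None, None]
  return _methods._mean(a, axis=axis, dtype=dtype,
  ret = ret.dtype.type(ret / rcount)
```

View pics/h2.png

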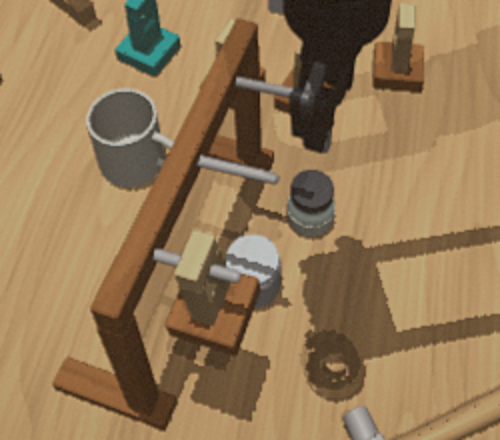

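The picture shows D hanging by its window on the rearmost peg, clear of the tin. Next is block B at (0.561, 0.016).

apply_moves:
  targets:
    - [0,-0.25,0,0,0,-0.1,1]
    - [0,-0.5,0,0,0,-0.2,1]
    - [0,-0.75,0,0,0,-0.28,1]
    - [0,-0.93,0,0,0,-0.28,1]
    - [0,-0.93,0,0,0,-0.28,1]

```text
clock: 23.08
tcp_pos: [0.5172, 0.111, 0.2917]
tool_rot: [-179.9, 0.1, 163.5]
force: [-0.0, 0.8, -0.6]
gripper_width: 0.0853
grasp_force: 0.0
```

apply_moves:
  targets:
    - [0.1,-0.2,0,0,0,0,1]
    - [0.2,-0.4,-0.2,0,0,0,1]
    - [0.31,-0.65,-0.4,0,0,0,1]
    - [0.31,-0.65,-0.7,0,0,0,1]
    - [0.31,-0.65,-0.7,0,0,0,1]
    - [0.31,-0.65,-0.7,0,0,0,1]

```text
clock: 23.58
tcp_pos: [0.5612, 0.017, 0.1821]
tool_rot: [-179.9, -0.4, 163.7]
force: [-0.7, 0.2, -0.6]
gripper_width: 0.0856
grasp_force: 0.0
```

apply_moves:
  targets:
    - [0,0,-0.2,0,0,0,1]
    - [0,0,-0.4,0,0,0,1]
    - [0,0,-0.6,0,0,0,1]
    - [0,0,-0.75,0,0,0,1]
    - [0,0,-0.75,0,0,0,1]

```text
clock: 24.0
tcp_pos: [0.5607, 0.0184, 0.0708]
tool_rot: [-179.9, -0.3, 163.8]
force: [-0.7, 0.2, 0.5]
gripper_width: 0.0853
grasp_force: 0.0
```

apply_moves:
  targets:
    - [0,0,0,0,0,0,0]
    - [0,0,0,0,0,0,0]
    - [0,0,0,0,0,0,0]
    - [0,0,0,0,0,0,0]
    - [0,0,0,0,0,0,0]
    - [0,0,0,0,0,0,0]
    - [0,0,0,0,0,0,0]

```text
clock: 24.58
tcp_pos: [0.5637, 0.0169, 0.076]
tool_rot: [179.9, 0.3, 163.7]
force: [-0.0, -1.3, 6.8]
gripper_width: 0.0399
grasp_force: 43.4
```

apply_moves:
  targets:
    - [0,0,0.05,0,0,0,0]
    - [0,0,0.1,0,0,0,0]
    - [0,0,0.2,0,0,0,0]
    - [0,0,0.3,0,0,0,0]
    - [0,0,0.4,0,0,0,0]
    - [0,0,0.4,0,0,0,0]
    - [0,0,0.4,0,0,0,0]
    - [0,0,0.4,0,0,0,0]
    - [0,0,0.4,0,0,0,0]
    - [0,0,0.4,0,0,0,0]

```text
clock: 25.42
tcp_pos: [0.561, 0.0171, 0.1328]
tool_rot: [-180.0, -0.1, 163.7]
force: [0.6, 0.3, -2.5]
gripper_width: 0.0397
grasp_force: 43.8
```

apply_moves:
  targets:
    - [0,0,0,0,0,0,0]
    - [0,0,0,0,0,0,0]
    - [0,0,0,0,0,0,0]

```text
clock: 25.67
tcp_pos: [0.5617, 0.0171, 0.1335]
tool_rot: [-180.0, -0.0, 163.7]
force: [0.2, 0.0, -1.4]
gripper_width: 0.0394
grasp_force: 43.8
```

B is plain too. I'll hang it on peg_2.

apply_moves:
  targets:
    - [0,0,0.12,0,0,0,0]
    - [-0.05,0,0.25,0,0,0,0]
    - [-0.2,0,0.4,0,0,0.05,0]
    - [-0.35,0,0.55,0,0,0.1,0]
    - [-0.5,0,0.66,0,0,0.14,0]
    - [-0.61,0,0.66,0,0,0.14,0]
    - [-0.61,0,0.66,0,0,0.14,0]

```text
clock: 26.25
tcp_pos: [0.467, 0.0172, 0.2339]
tool_rot: [-180.0, -0.1, 167.9]
force: [-0.9, -0.2, -2.6]
gripper_width: 0.0396
grasp_force: 43.8
```

apply_moves:
  targets:
    - [0,0.15,0,0,0,0.05,0]
    - [0,0.38,0,0,0,0.1,0]
    - [0,0.6,0,0,0,0.14,0]
    - [0,0.8,0,0,0,0.14,0]
    - [0,0.92,0,0,0,0.14,0]

```text
clock: 26.67
tcp_pos: [0.4709, 0.158, 0.2325]
tool_rot: [179.9, -0.0, 172.2]
force: [0.3, 0.0, -2.2]
gripper_width: 0.0397
grasp_force: 43.8
```

apply_moves:
  targets:
    - [0,0.2,0,0,0,0,0]
    - [0,0.42,0,0,0,0,0]
    - [0,0.65,0,0,0,0,0]
    - [0,0.82,0,0,0,0,0]
    - [0,0.92,0,0,0,0,0]
    - [0,0.92,0,0,0,0,0]
    - [0,0.92,0,0,0,0,0]

```text
clock: 27.25
tcp_pos: [0.4704, 0.2932, 0.2321]
tool_rot: [-179.9, -0.0, 172.2]
force: [-0.2, -0.0, -2.1]
gripper_width: 0.0397
grasp_force: 43.7
```

```bash
python3 -c "
from h import *
st();o=get_obs();p=held(o['tcp_pos'][:2],o['tcp_pos'][2]-.076)"
```

```text
27.25 tcp [0.4704 0.2932 0.2321] rot [-1.7991e+02 -4.0000e-02  1.7222e+02] F [-0.23 -0.02 -2.13] w 0.0397 gf 43.7 j6 -55
top 564 [467.2 291.1] [64.1 64.4] 81.3 0.1818
side 867 [469.  293.1] [64.2 63.8] 82.1 0.1798
```

apply_moves:
  targets:
    - [0.05,-0.006,0,0,0,0,0]
    - [0.15,-0.02,0,0,0,0,0]
    - [0.25,-0.033,0,0,0,0,0]
    - [0.33,-0.044,0,0,0,0,0]
    - [0.4,-0.053,0,0,0,0,0]
    - [0.46,-0.061,0,0,0,0,0]
    - [0.52,-0.069,0,0,0,0,0]
    - [0.58,-0.077,0,0,0,0,0]
    - [0.64,-0.085,0,0,0,0,0]
    - [0.7,-0.093,0,0,0,0,0]
    - [0.74,-0.098,0,0,0,0,0]
    - [0.74,-0.098,0,0,0,0,0]

```text
clock: 28.35
tcp_pos: [0.5829, 0.2782, 0.2328]
tool_rot: [180.0, 0.1, 172.1]
force: [0.2, 1.1, -0.9]
gripper_width: 0.0395
grasp_force: 43.8
```

apply_moves:
  targets:
    - [0,0,-0.02,0,0,0,0]
    - [0,0,-0.04,0,0,0,0]
    - [0,0,-0.06,0,0,0,0]
    - [0,0,-0.075,0,0,0,0]
    - [0,0,-0.08,0,0,0,0]
    - [0,0,-0.08,0,0,0,0]

```text
clock: 28.85
tcp_pos: [0.5807, 0.2785, 0.222]
tool_rot: [180.0, 0.0, 172.2]
force: [-2.5, -1.6, 3.9]
gripper_width: 0.0398
grasp_force: 44.3
```

```bash
python3 -c "
from h import *
st();o=get_obs();p=held(o['tcp_pos'][:2],o['tcp_pos'][2]-.076)"
```

```text
28.85 tcp [0.5807 0.2785 0.222 ] rot [179.99   0.   172.15] F [-2.52 -1.57  3.89] w 0.0398 gf 44.3 j6 -60
top 367 [575.3 266.1] [42.8 63.9] 82.3 0.1721
side 759 [579.2 279.7] [64.2 64. ] 82.3 0.1697
```

apply_moves:
  targets:
    - [0,0,0,0,0,0,0.7]
    - [0,0,0,0,0,0,0.7]
    - [0,0,0,0,0,0,0.7]
    - [0,0,0,0,0,0,0.7]
    - [0,0,0.1,0,0,0,0.7]
    - [0,0,0.25,0,0,0,0.7]
    - [0,0,0.4,0,0,0,0.7]
    - [0,0,0.5,0,0,0,0.7]
    - [0,-0.15,0.5,0,0,0,0.7]
    - [-0.1,-0.4,0.5,0,0,0,0.7]
    - [-0.1,-0.7,0.5,0,0,0,0.7]
    - [-0.1,-0.9,0.5,0,0,0,0.7]

```text
clock: 29.95
tcp_pos: [0.5655, 0.1415, 0.2959]
tool_rot: [-179.9, 0.0, 172.2]
force: [1.0, -0.2, -0.1]
gripper_width: 0.0599
grasp_force: 0.0
```

apply_moves:
  targets:
    - [0.1,-0.25,0,0,0,-0.1,1]
    - [0.3,-0.5,0,0,0,-0.2,1]
    - [0.5,-0.75,0,0,0,-0.28,1]
    - [0.6,-0.85,0,0,0,-0.28,1]
    - [0.6,-0.85,0,0,0,-0.28,1]
    - [0.6,-0.85,0,0,0,-0.28,1]

```text
clock: 30.45
tcp_pos: [0.6574, 0.014, 0.2948]
tool_rot: [-180.0, -0.1, 163.5]
force: [-0.1, 0.6, -0.2]
gripper_width: 0.0855
grasp_force: 0.0
```

```bash
python3 -W ignore -c "
from h import *
st();held((.581,.2785),.146);look('side',S[:3]+[(.596,.3715)]);look('top',S[:3])"
```

```text
30.45 tcp [0.6574 0.014  0.2948] rot [-1.7999e+02 -6.0000e-02  1.6355e+02] F [-0.05  0.6  -0.24] w 0.0855 gf 0.0 j6 -76
top 629 [571.  276.6] [66.1 65. ] 82.1 0.1724
side 778 [573.7 279.7] [63.6 65.8] 82.8 0.1701
side
(0.645, 0.012) [([664.9, 15.3], [39.2, 9.5], 81.5, 49, 0.1091), ([651.2, 28.8], [80.1, 41.5], 25.3, 15, 0.0216)]
(0.552, 0.018) [None, None]
(0.445, -0.06) [([451.6, -51.4], [20.1, 43.0], -85.2, 118, 0.1093), ([451.3, -51.6], [63.6, 65.7], -84.1, 390, 0.0233)]
(0.596, 0.3715) [None, None]
top
(0.645, 0.012) [([657.4, 14.9], [39.8, 21.3], 74.9, 172, 0.1108), ([662.2, 13.7], [64.7, 49.8], 75.8, 185, 0.0252)]
(0.552, 0.018) [None, None]
(0.445, -0.06) [None, None]
```

apply_moves:
  targets:
    - [0.007,0.013,-0.2,0,0,0,1]
    - [0.007,0.013,-0.45,0,0,0,1]
    - [0.007,0.013,-0.7,0,0,0,1]
    - [0.007,0.013,-0.7,0,0,0,1]

```text
clock: 30.98
tcp_pos: [0.6509, 0.0195, 0.1834]
tool_rot: [-179.8, -0.8, 163.8]
force: [-1.8, 0.0, -0.9]
gripper_width: 0.0858
grasp_force: 0.0
```

apply_moves:
  targets:
    - [0,0,-0.2,0,0,0,1]
    - [0,0,-0.4,0,0,0,1]
    - [0,0,-0.6,0,0,0,1]
    - [0,0,-0.77,0,0,0,1]
    - [0,0,-0.77,0,0,0,1]

```text
clock: 31.4
tcp_pos: [0.654, 0.0189, 0.0721]
tool_rot: [-179.9, -0.5, 163.8]
force: [-0.5, -0.4, 0.1]
gripper_width: 0.0855
grasp_force: 0.0
```

apply_moves:
  targets:
    - [0,0,0,0,0,0,0]
    - [0,0,0,0,0,0,0]
    - [0,0,0,0,0,0,0]
    - [0,0,0,0,0,0,0]
    - [0,0,0,0,0,0,0]
    - [0,0,0,0,0,0,0]
    - [0,0,0,0,0,0,0]

```text
clock: 31.98
tcp_pos: [0.6592, 0.0169, 0.0784]
tool_rot: [180.0, 0.3, 163.7]
force: [-1.3, -3.0, 6.7]
gripper_width: 0.0394
grasp_force: 40.6
```

apply_moves:
  targets:
    - [0,0,0.05,0,0,0,0]
    - [0,0,0.1,0,0,0,0]
    - [0,0,0.2,0,0,0,0]
    - [0,0,0.3,0,0,0,0]
    - [0,0,0.4,0,0,0,0]
    - [0,0,0.4,0,0,0,0]
    - [0,0,0.4,0,0,0,0]
    - [0,0,0.4,0,0,0,0]
    - [0,0,0.4,0,0,0,0]
    - [0,0,0.4,0,0,0,0]

```text
clock: 32.82
tcp_pos: [0.6564, 0.0179, 0.134]
tool_rot: [-180.0, -0.2, 163.7]
force: [0.1, 0.1, -5.8]
gripper_width: 0.0395
grasp_force: 41.2
```

apply_moves:
  targets:
    - [0,0,0,0,0,0,0]
    - [0,0,0,0,0,0,0]
    - [0,0,0,0,0,0,0]

```text
clock: 33.07
tcp_pos: [0.6573, 0.0178, 0.135]
tool_rot: [-180.0, -0.0, 163.7]
force: [-0.2, 0.0, -5.1]
gripper_width: 0.0396
grasp_force: 41.2
```

A is lead-filled (−5.5 N). It goes to the middle slot of the bay.

apply_moves:
  targets:
    - [0,0,0.15,0,0,0,0]
    - [0,0,0.35,0,0,0,0]
    - [-0.03,-0.1,0.51,0,0,0,0]
    - [-0.1,-0.28,0.51,0,0,0.05,0]
    - [-0.2,-0.5,0.51,0,0,0.1,0]
    - [-0.29,-0.74,0.51,0,0,0.15,0]
    - [-0.373,-0.963,0.51,0,0,0.195,0]

```text
clock: 33.65
tcp_pos: [0.6005, -0.1279, 0.2122]
tool_rot: [-180.0, 0.0, 169.7]
force: [0.9, -0.1, -5.0]
gripper_width: 0.0395
grasp_force: 41.7
```

apply_moves:
  targets:
    - [-0.1,-0.25,0,0,0,0.05,0]
    - [-0.2,-0.5,0,0,0,0.1,0]
    - [-0.29,-0.74,0,0,0,0.15,0]
    - [-0.36,-0.9,0,0,0,0.195,0]
    - [-0.373,-0.963,0,0,0,0.195,0]
    - [-0.373,-0.963,0,0,0,0.195,0]
    - [-0.373,-0.963,0,0,0,0.195,0]

```text
clock: 34.23
tcp_pos: [0.5456, -0.271, 0.2118]
tool_rot: [179.9, 0.0, 175.3]
force: [0.4, 0.2, -6.6]
gripper_width: 0.0397
grasp_force: 41.9
```

```bash
python3 -W ignore -c "
from h import *
st();o=get_obs();p=held(o['tcp_pos'][:2],o['tcp_pos'][2]-.077)"
```

```text
34.23 tcp [ 0.5456 -0.271   0.2118] rot [1.7993e+02 2.0000e-02 1.7532e+02] F [ 0.43  0.2  -6.55] w 0.0397 gf 41.9 j6 -116
top 558 [ 543.  -270.1] [64.8 63.3] 85.5 0.1585
side 328 [ 546.1 -266.8] [65.5 64. ] 86.3 0.157
```

apply_moves:
  targets:
    - [0,0,-0.1,0,0,0,0]
    - [0,0,-0.25,0,0,0,0]
    - [0,0,-0.4,0,0,0,0]
    - [0,0,-0.55,0,0,0,0]
    - [0,0,-0.7,0,0,0,0]
    - [0,0,-0.8,0,0,0,0]
    - [0,0,-0.85,0,0,0,0]
    - [0,0,-0.88,0,0,0,0]
    - [0,0,-0.893,0,0,0,0]
    - [0,0,-0.893,0,0,0,0]
    - [0,0,-0.893,0,0,0,0]

```text
clock: 35.25
tcp_pos: [0.5468, -0.2715, 0.0791]
tool_rot: [-179.9, 0.2, 175.5]
force: [0.0, -0.2, -5.6]
gripper_width: 0.0396
grasp_force: 41.8
```

apply_moves:
  targets:
    - [0.03,-0.002,0,0,0,0,0]
    - [0.06,-0.005,0,0,0,0,0]
    - [0.09,-0.007,0,0,0,0,0]
    - [0.12,-0.009,0,0,0,0,0]
    - [0.15,-0.012,0,0,0,0,0]
    - [0.17,-0.013,0,0,0,0,0]
    - [0.18,-0.014,0,0,0,0,0]
    - [0.19,-0.015,0,0,0,0,0]
    - [0.2,-0.016,0,0,0,0,0]
    - [0.2,-0.016,0,0,0,0,0]

```text
clock: 36.08
tcp_pos: [0.5751, -0.2738, 0.0786]
tool_rot: [-180.0, -0.0, 175.4]
force: [-6.0, -1.6, 4.2]
gripper_width: 0.0393
grasp_force: 43.0
```

apply_moves:
  targets:
    - [0.007,0,0,0,0,0,0]
    - [0.014,-0.001,0,0,0,0,0]
    - [0.02,-0.001,0,0,0,0,0]
    - [0.02,-0.001,0,0,0,0,0]

```text
clock: 36.42
tcp_pos: [0.5773, -0.2738, 0.0786]
tool_rot: [-180.0, -0.1, 175.4]
force: [-6.5, -0.7, 5.8]
gripper_width: 0.0397
grasp_force: 43.1
```

apply_moves:
  targets:
    - [0,0,0.005,0,0,0,0.9]
    - [0,0,0.005,0,0,0,0.9]
    - [0,0,0.005,0,0,0,0.9]
    - [0,0,0.005,0,0,0,0.9]
    - [0,0,0.005,0,0,0,0.9]
    - [0,0,0.15,0,0,0,0.9]
    - [0,0,0.35,0,0,0,0.9]
    - [0,0,0.5,0,0,0,0.9]
    - [-0.2,0.01,0.5,0,0,0,0.2]
    - [-0.45,0.03,0.5,0,0,0,0]
    - [-0.47,0.04,0.5,0,0,0,0]

```text
clock: 37.33
tcp_pos: [0.501, -0.2653, 0.1523]
tool_rot: [179.9, -0.5, 175.4]
force: [-1.0, 1.1, -1.2]
gripper_width: 0.0414
grasp_force: 0.0
```

apply_moves:
  targets:
    - [0,0,0,-0.016,-0.2,0,0]
    - [0,0,0,-0.032,-0.4,0,0]
    - [0,0,0,-0.048,-0.6,0,0]
    - [0,0,0,-0.064,-0.8,0,0]
    - [0,0,0,-0.08,-1,0,0]
    - [0,0,-0.2,-0.08,-1,0,0]
    - [0,0,-0.4,-0.08,-1,0,0]
    - [0,0,-0.6,-0.08,-1,0,0]
    - [0,0,-0.6,-0.08,-1,0,0]
    - [0,0,-0.6,-0.08,-1,0,0]

```text
clock: 38.17
tcp_pos: [0.5255, -0.2581, 0.0848]
tool_rot: [-179.1, 26.6, 174.4]
force: [-0.0, 0.6, 0.0]
gripper_width: -0.0002
grasp_force: 0.0
```

```bash
python3 -W ignore -c "
from h import *
st();bay((.575,-.273));bay((.568,-.366))
p,_=camera('side');save('p1',cv2.resize(p[100:260,260:420],None,fx=3,fy=3))"
```

```text
38.17 tcp [ 0.5255 -0.2581  0.0848] rot [-179.09   26.62  174.39] F [-0.04  0.56  0.  ] w -0.0002 gf 0.0 j6 -154
top bay x,y [-51.6   2.5] size [40.4, 57.8] ang -6.6 187 z 0.111
top bay x,y [-23.1   1.7] size [64.4, 81.3] ang -3.9 368 z 0.0248
side bay x,y [-51.6   1.8] size [41.8, 58.9] ang -3.9 86 z 0.1089
side bay x,y [-39.1   3.4] size [65.6, 50.4] ang 86.1 197 z 0.0233
top bay x,y [-33.9 -92.4] size [39.9, 18.9] ang 86.2 185 z 0.1107
top bay x,y [-37.2 -91.7] size [67.0, 57.0] ang 86.5 396 z 0.025
side bay x,y [-33.7 -92. ] size [42.7, 20.7] ang 87.0 74 z 0.1089
side bay x,y [-48.9 -92. ] size [64.8, 32.0] ang 83.8 126 z 0.0232
```

View pics/p1.png

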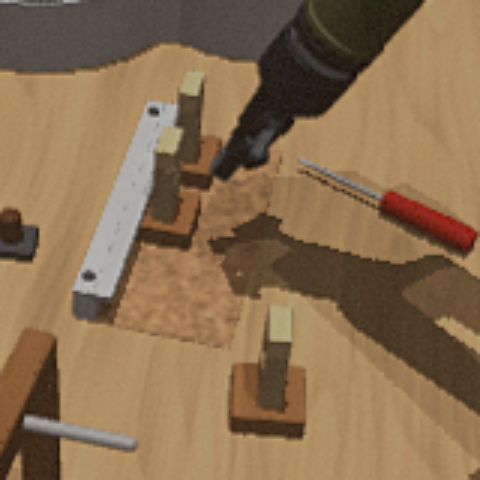

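The side crop shows both blocks with their feet in under the lip, A in the middle and E beyond it, with the gripper behind them. Joint 6 is at its range limit in this tilt, though, so I'll undo the tilt and turn the tool by −90° first.

apply_moves:
  targets:
    - [0,0,0.2,0,0,0,0]
    - [0,0,0.4,0.016,0.2,0,0]
    - [-0.05,0,0.5,0.032,0.4,0,0]
    - [-0.1,0,0.5,0.048,0.6,0,0]
    - [-0.15,0,0.5,0.064,0.8,0,0]
    - [-0.2,0,0.5,0.08,1,0,0]
    - [-0.2,0,0.5,0.08,1,0,0]
    - [-0.2,0,0.5,0.08,1,0,0]
    - [-0.2,0,0.5,0.08,1,0,0]

```text
clock: 39.17
tcp_pos: [0.4951, -0.2584, 0.161]
tool_rot: [-178.5, -3.3, 174.5]
force: [-0.3, -0.4, 0.1]
gripper_width: 0.0
grasp_force: 0.0
```

apply_moves:
  targets:
    - [0,0,0,0,0,-0.2,0]
    - [0,0,0,0,0,-0.4,0]
    - [0,0,0,0,0,-0.6,0]
    - [0,0,0,0,0,-0.8,0]
    - [0,0,0,0,0,-1,0]

```text
clock: 39.58
tcp_pos: [0.4941, -0.2585, 0.1611]
tool_rot: [-178.5, -3.3, 144.1]
force: [-0.9, 0.4, -0.8]
gripper_width: -0.0001
grasp_force: 0.0
```

apply_moves:
  targets:
    - [0,0,0,0,0,-0.2,0]
    - [0,0,0,0,0,-0.4,0]
    - [0,0,0,0,0,-0.6,0]
    - [0,0,0,0,0,-0.8,0]
    - [0,0,0,0,0,-1,0]

```text
clock: 40.0
tcp_pos: [0.4941, -0.2585, 0.1612]
tool_rot: [-178.5, -3.3, 114.1]
force: [-0.6, 0.1, 0.6]
gripper_width: 0.0
grasp_force: 0.0
```

apply_moves:
  targets:
    - [0,0,0,0,0,-0.2,0]
    - [0,0,0,0,0,-0.4,0]
    - [0,0,0,0,0,-0.6,0]
    - [0,0,0,0,0,-0.8,0]
    - [0,0,0,0,0,-1,0]
    - [0,0,0,0,0,-1,0]
    - [0,0,0,0,0,-1,0]

```text
clock: 40.58
tcp_pos: [0.4944, -0.2587, 0.1613]
tool_rot: [-178.5, -3.4, 84.6]
force: [0.5, 0.1, 0.1]
gripper_width: 0.0
grasp_force: 0.0
```

```bash
python3 -W ignore -c "
from h import *
st();bay((.575,-.273));bay((.568,-.366));print(get_obs()['joint_positions'])"
```

```text
40.58 tcp [ 0.4944 -0.2587  0.1613] rot [-178.49   -3.35   84.58] F [0.51 0.14 0.05] w 0.0 gf 0.0 j6 -29
top bay x,y [-32.4   1.9] size [40.0, 19.1] ang 86.1 182 z 0.1107
top bay x,y [-31.3   2.3] size [64.2, 66.4] ang -2.6 374 z 0.0248
side bay x,y [-32.   -0.3] size [48.9, 20.2] ang 86.4 83 z 0.109
side bay x,y [-38.7   1.9] size [67.5, 50.3] ang 85.4 194 z 0.0232
side bay x,y [-34.1 -94.5] size [46.3, 20.1] ang 83.9 73 z 0.1086
side bay x,y [-50.6 -92. ] size [65.0, 33.5] ang 81.9 134 z 0.0228
[-33.39436847  21.21877154  91.7366375    2.36979555  69.96088931
 -28.86861702]
```

```bash
cat >> h.py <<'E'
from scipy.spatial.transform import Rotation as Ro
def togo(pos,yaw=None,tilt=0,axis=None):
    """print what remains, in move units, to a TCP position and a tilt about the fence axis"""
    o=get_obs();R=Ro.from_euler('xyz',o['tool_rot'],degrees=True)
    s=(np.array(pos)-o['tcp_pos'])/.15
    T=Ro.from_euler('xyz',[180,0,yaw],degrees=True)
    if tilt: T=Ro.from_rotvec(np.array([.0794,.9968,0])*np.radians(-tilt))*T
    print('shift',np.round(s,3),'turn',np.round((T*R.inv()).as_rotvec(degrees=True)/30,3))
def bayp(x,y): return np.r_[(np.array([606.7,-275.6])+x*U+y*V)/1000+[.0015,-.002]]
E
python3 -W ignore -c "
from h import *
togo([*bayp(-100,-92),.07],85.4,30);togo([*bayp(-100,-92),.012],85.4,30);togo([*bayp(-100,2),.07],85.4,30)"
```

```text
shift [ 0.038 -0.683 -0.609] turn [-0.199 -1.037 -0.003]
shift [ 0.038 -0.683 -0.996] turn [-0.199 -1.037 -0.003]
shift [ 0.087 -0.059 -0.609] turn [-0.199 -1.037 -0.003]
```

apply_moves:
  targets:
    - [0,-0.1,0,-0.04,-0.2,0,0]
    - [0.01,-0.25,0,-0.08,-0.4,0,0]
    - [0.02,-0.4,0,-0.12,-0.6,0,0]
    - [0.03,-0.55,0,-0.16,-0.8,0,0]
    - [0.038,-0.683,0,-0.2,-1,0,0]
    - [0.038,-0.683,-0.2,-0.2,-1,0,0]
    - [0.038,-0.683,-0.4,-0.2,-1,0,0]
    - [0.038,-0.683,-0.6,-0.2,-1,0,0]
    - [0.038,-0.683,-0.8,-0.2,-1,0,0]
    - [0.038,-0.683,-0.96,-0.2,-1,0,0]
    - [0.038,-0.683,-0.96,-0.2,-1,0,0]
    - [0.038,-0.683,-0.96,-0.2,-1,0,0]

```text
clock: 41.78
tcp_pos: [0.5011, -0.3605, 0.016]
tool_rot: [151.2, -0.1, 85.4]
force: [-0.1, 0.0, 0.2]
gripper_width: -0.0001
grasp_force: 0.0
```

```bash
python3 -W ignore -c "
from h import *
st();togo([*bayp(-80,-92),.013],85.4,30);print(get_obs()['joint_positions'])"
```

```text
41.78 tcp [ 0.5011 -0.3605  0.016 ] rot [ 1.5124e+02 -8.0000e-02  8.5380e+01] F [-0.12  0.02  0.16] w -0.0001 gf 0.0 j6 -99
shift [ 0.134 -0.016 -0.02 ] turn [-0.005 -0.041  0.001]
[-52.12143904  30.70651286 115.38258613  58.23669157  24.71401684
 -99.43581739]
```

apply_moves:
  targets:
    - [0.04,-0.003,0,0,0,0,0]
    - [0.08,-0.007,-0.02,0,0,0,0]
    - [0.1,-0.008,-0.02,0,0,0,0]
    - [0.115,-0.009,-0.02,0,0,0,0]
    - [0.13,-0.01,-0.02,0,0,0,0]
    - [0.13,-0.01,-0.02,0,0,0,0]

```text
clock: 42.28
tcp_pos: [0.5219, -0.3632, 0.0153]
tool_rot: [151.0, 0.2, 85.4]
force: [-0.5, 0.5, -0.9]
gripper_width: 0.0005
grasp_force: 0.0
```

apply_moves:
  targets:
    - [0.007,0,0,0,0,0,0]
    - [0.014,-0.001,0,0,0,0,0]
    - [0.014,-0.001,0,0,0,0,0]

```text
clock: 42.53
tcp_pos: [0.5232, -0.363, 0.0144]
tool_rot: [151.1, 0.1, 85.4]
force: [-0.7, -0.6, 0.8]
gripper_width: -0.0
grasp_force: 0.0
```

apply_moves:
  targets:
    - [0.007,0,0,0,0,0,0]
    - [0.014,-0.001,0,0,0,0,0]
    - [0.014,-0.001,0,0,0,0,0]

```text
clock: 42.78
tcp_pos: [0.5254, -0.3633, 0.0143]
tool_rot: [151.1, 0.1, 85.4]
force: [0.2, 0.5, -0.1]
gripper_width: 0.0
grasp_force: 0.0
```

apply_moves:
  targets:
    - [0.007,0,0,0,0,0,0]
    - [0.014,-0.001,0,0,0,0,0]
    - [0.014,-0.001,0,0,0,0,0]

```text
clock: 43.03
tcp_pos: [0.5276, -0.3634, 0.0143]
tool_rot: [151.1, 0.1, 85.4]
force: [-0.6, 0.6, 0.1]
gripper_width: 0.0
grasp_force: 0.0
```

apply_moves:
  targets:
    - [0.007,0,0,0,0,0,0]
    - [0.014,-0.001,0,0,0,0,0]
    - [0.014,-0.001,0,0,0,0,0]

```text
clock: 43.28
tcp_pos: [0.5293, -0.3634, 0.0142]
tool_rot: [151.1, 0.1, 85.4]
force: [-1.6, 0.9, 1.3]
gripper_width: 0.0004
grasp_force: 0.7
```

apply_moves:
  targets:
    - [0.007,0,0,0,0,0,0]
    - [0.014,-0.001,0,0,0,0,0]
    - [0.014,-0.001,0,0,0,0,0]

```text
clock: 43.53
tcp_pos: [0.5308, -0.3632, 0.0142]
tool_rot: [151.2, 0.1, 85.4]
force: [-4.8, -0.1, 2.2]
gripper_width: 0.0002
grasp_force: 2.3
```

apply_moves:
  targets:
    - [0.007,0,0,0,0,0,0]
    - [0.014,-0.001,0,0,0,0,0]
    - [0.014,-0.001,0,0,0,0,0]

```text
clock: 43.78
tcp_pos: [0.5319, -0.3632, 0.0141]
tool_rot: [151.2, 0.1, 85.4]
force: [-9.5, -0.0, 6.4]
gripper_width: -0.0005
grasp_force: 4.9
```

apply_moves:
  targets:
    - [0.007,0,0,0,0,0,0]
    - [0.014,-0.001,0,0,0,0,0]
    - [0.014,-0.001,0,0,0,0,0]

```text
clock: 44.03
tcp_pos: [0.5322, -0.3632, 0.014]
tool_rot: [151.3, 0.1, 85.3]
force: [-18.5, -0.5, 13.0]
gripper_width: 0.0
grasp_force: 9.3
```

E is stopped firmly (18 N at 0.532). Now the same push for A.

apply_moves:
  targets:
    - [-0.03,0,0,0,0,0,0]
    - [-0.1,0,0.05,0,0,0,0]
    - [-0.2,0.01,0.1,0,0,0,0]
    - [-0.2,0.15,0.1,0,0,0,0]
    - [-0.18,0.35,0.1,0,0,0,0]
    - [-0.16,0.55,0.1,0,0,0,0]
    - [-0.15,0.64,0.1,0,0,0,0]
    - [-0.15,0.64,0,0,0,0,0]
    - [-0.1,0.636,0,0,0,0,0]
    - [-0.05,0.632,0,0,0,0,0]
    - [-0.02,0.63,0,0,0,0,0]
    - [-0.02,0.63,0,0,0,0,0]

```text
clock: 45.03
tcp_pos: [0.5337, -0.27, 0.0152]
tool_rot: [151.0, 0.2, 85.4]
force: [-0.0, -0.1, 0.3]
gripper_width: -0.0003
grasp_force: 0.0
```

apply_moves:
  targets:
    - [0.01,0,0,0,0,0,0]
    - [0.02,-0.001,0,0,0,0,0]
    - [0.027,-0.002,0,0,0,0,0]
    - [0.027,-0.002,0,0,0,0,0]

```text
clock: 45.37
tcp_pos: [0.5368, -0.2699, 0.0145]
tool_rot: [151.1, 0.1, 85.4]
force: [-0.3, -0.2, 0.3]
gripper_width: 0.0002
grasp_force: 0.0
```

apply_moves:
  targets:
    - [0.007,0,0,0,0,0,0]
    - [0.014,-0.001,0,0,0,0,0]
    - [0.02,-0.001,0,0,0,0,0]
    - [0.02,-0.001,0,0,0,0,0]

```text
clock: 45.7
tcp_pos: [0.5389, -0.2697, 0.0141]
tool_rot: [151.2, 0.1, 85.4]
force: [-4.2, -0.2, 2.3]
gripper_width: 0.0001
grasp_force: 2.1
```

apply_moves:
  targets:
    - [0.007,0,0,0,0,0,0]
    - [0.014,-0.001,0,0,0,0,0]
    - [0.014,-0.001,0,0,0,0,0]

```text
clock: 45.95
tcp_pos: [0.5396, -0.2696, 0.014]
tool_rot: [151.3, 0.1, 85.3]
force: [-11.7, -0.4, 8.8]
gripper_width: -0.0001
grasp_force: 5.5
```

Both feet stop at the same bay depth, so they are seated. Now back off and go to block C.

apply_moves:
  targets:
    - [-0.05,0,0,0,0,0,0]
    - [-0.2,0.02,0.1,0,0,0,0]
    - [-0.35,0.03,0.4,0.016,0.2,0,0]
    - [-0.35,0.03,0.6,0.032,0.4,0,0]
    - [-0.35,0.03,0.8,0.048,0.6,0,0]
    - [-0.35,0.03,1,0.064,0.8,0,0]
    - [-0.35,0.03,1,0.08,0.965,0,0]
    - [-0.35,0.03,1,0.08,0.965,0,0]

```text
clock: 46.62
tcp_pos: [0.4941, -0.2585, 0.1442]
tool_rot: [169.2, -2.0, 86.7]
force: [2.2, 1.6, -0.8]
gripper_width: 0.0002
grasp_force: 0.0
```

apply_moves:
  targets:
    - [0,0.2,0,0,0,0.2,0.5]
    - [-0.05,0.4,0.05,0,0,0.4,1]
    - [-0.1,0.6,0.1,0,0,0.6,1]
    - [-0.15,0.7,0.1,0,0,0.8,1]
    - [-0.15,0.7,0.1,0,0,1,1]

```text
clock: 47.03
tcp_pos: [0.4721, -0.1501, 0.1597]
tool_rot: [168.7, -2.1, 117.4]
force: [0.1, 0.2, 0.8]
gripper_width: 0.0604
grasp_force: 0.0
```

apply_moves:
  targets:
    - [0,0.2,0,0,0,0.2,1]
    - [0,0.4,0,0,0,0.4,1]
    - [0,0.6,0,0,0,0.6,1]
    - [0,0.7,0,0,0,0.8,1]
    - [0,0.7,0,0,0,1,1]

```text
clock: 47.45
tcp_pos: [0.4735, -0.046, 0.1595]
tool_rot: [168.6, -2.1, 147.3]
force: [-0.2, -0.6, 0.3]
gripper_width: 0.0853
grasp_force: 0.0
```

apply_moves:
  targets:
    - [0,0,0,0,0,0.2,1]
    - [0,0,0,0,0,0.4,1]
    - [0,0,0,0,0,0.6,1]
    - [0,0,0,0,0,0.8,1]
    - [0,0,0,0,0,1,1]
    - [0,0,0,0,0,1,1]
    - [0,0,0,0,0,1,1]

```text
clock: 48.03
tcp_pos: [0.4751, -0.0492, 0.1594]
tool_rot: [168.6, -2.0, 176.7]
force: [-1.0, 0.2, 0.3]
gripper_width: 0.0857
grasp_force: 0.0
```

```bash
python3 -W ignore -c "
from h import *
st();look('top',[(.575,-.273),(.568,-.366),(.451,-.0525)]);look('side',[(.451,-.0525)]);bay((.568,-.366));bay((.575,-.273));togo([.451,-.0525,.07],185.5)"
```

```text
48.03 tcp [ 0.4751 -0.0492  0.1594] rot [168.63  -1.97 176.75] F [-0.99  0.21  0.25] w 0.0857 gf 0.0 j6 -110
top
(0.575, -0.273) [None, None]
(0.568, -0.366) [None, None]
(0.451, -0.0525) [([449.9, -53.3], [19.8, 39.5], -85.0, 183, 0.1112), ([449.9, -53.3], [63.9, 63.8], 4.9, 512, 0.0253)]
side
(0.451, -0.0525) [([452.0, -52.5], [20.0, 42.5], -84.0, 117, 0.1088), ([451.6, -51.0], [63.3, 66.6], -84.2, 392, 0.0232)]
side bay x,y [-32.3 -93.7] size [43.7, 21.1] ang 78.0 72 z 0.1084
side bay x,y [-48.4 -92.2] size [66.4, 30.9] ang 84.0 131 z 0.0232
side bay x,y [-31.5   1. ] size [41.8, 20.9] ang 82.2 80 z 0.1086
side bay x,y [-38.6   8.1] size [81.9, 49.9] ang 84.9 199 z 0.0232
shift [-0.157 -0.022 -0.597] turn [-0.378 -0.072  0.294]
```

apply_moves:
  targets:
    - [-0.05,-0.01,0,-0.19,-0.036,0.15,1]
    - [-0.157,-0.022,0,-0.378,-0.072,0.294,1]
    - [-0.157,-0.022,0,-0.378,-0.072,0.294,1]
    - [-0.157,-0.022,0,-0.378,-0.072,0.294,1]
    - [-0.157,-0.022,0,-0.378,-0.072,0.294,1]
    - [-0.157,-0.022,0,-0.378,-0.072,0.294,1]

```text
clock: 48.83
tcp_pos: [0.4525, -0.053, 0.1598]
tool_rot: [180.0, 0.1, -174.5]
force: [0.2, -0.4, 0.9]
gripper_width: 0.0851
grasp_force: 0.0
```

```bash
python3 -W ignore -c "
from h import *
st();togo([.451,-.0525,.07],185.5)"
```

```text
48.83 tcp [ 0.4525 -0.053   0.1598] rot [ 1.7997e+02  6.0000e-02 -1.7454e+02] F [ 0.22 -0.37  0.93] w 0.0851 gf 0.0 j6 -108
shift [-0.01   0.004 -0.599] turn [-0.001  0.002  0.001]
```

apply_moves:
  targets:
    - [-0.01,0,-0.2,0,0,0,1]
    - [-0.01,0,-0.4,0,0,0,1]
    - [-0.01,0,-0.58,0,0,0,1]
    - [-0.01,0,-0.58,0,0,0,1]
    - [-0.01,0,-0.58,0,0,0,0]
    - [-0.01,0,-0.58,0,0,0,0]
    - [-0.01,0,-0.58,0,0,0,0]
    - [-0.01,0,-0.58,0,0,0,0]
    - [-0.01,0,-0.58,0,0,0,0]
    - [-0.01,0,-0.58,0,0,0,0]
    - [-0.01,0,-0.58,0,0,0,0]
    - [-0.01,0,-0.58,0,0,0,0]

```text
clock: 49.83
tcp_pos: [0.4515, -0.0531, 0.0741]
tool_rot: [-179.9, 0.2, -174.4]
force: [0.6, -1.3, 7.7]
gripper_width: 0.0396
grasp_force: 43.3
```

apply_moves:
  targets:
    - [0,0,0.05,0,0,0,0]
    - [0,0,0.1,0,0,0,0]
    - [0,0,0.2,0,0,0,0]
    - [0,0,0.3,0,0,0,0]
    - [0,0,0.4,0,0,0,0]
    - [0,0,0.4,0,0,0,0]
    - [0,0,0.4,0,0,0,0]
    - [0,0,0.4,0,0,0,0]
    - [0,0,0.4,0,0,0,0]
    - [0,0,0.4,0,0,0,0]

```text
clock: 50.67
tcp_pos: [0.449, -0.0524, 0.1317]
tool_rot: [180.0, -0.1, -174.5]
force: [0.0, 0.4, -2.0]
gripper_width: 0.0397
grasp_force: 42.6
```

apply_moves:
  targets:
    - [0,0,0,0,0,0,0]
    - [0,0,0,0,0,0,0]
    - [0,0,0,0,0,0,0]

```text
clock: 50.92
tcp_pos: [0.4497, -0.0525, 0.1321]
tool_rot: [180.0, -0.1, -174.5]
force: [0.2, -1.0, -1.9]
gripper_width: 0.0397
grasp_force: 42.6
```

C is plain, so it goes on peg_1.

apply_moves:
  targets:
    - [0,0,0.15,0,0,0,0]
    - [0,0,0.3,0,0,0,0]
    - [0,0.05,0.45,0,0,0,0]
    - [0.01,0.15,0.6,0,0,-0.05,0]
    - [0.02,0.35,0.66,0,0,-0.1,0]
    - [0.03,0.57,0.66,0,0,-0.17,0]
    - [0.034,0.835,0.66,0,0,-0.222,0]

```text
clock: 51.5
tcp_pos: [0.456, 0.0729, 0.2327]
tool_rot: [-180.0, 0.2, 178.6]
force: [0.3, 0.6, -0.5]
gripper_width: 0.0397
grasp_force: 42.6
```

apply_moves:
  targets:
    - [0.01,0.2,0,0,0,-0.05,0]
    - [0.02,0.42,0,0,0,-0.1,0]
    - [0.03,0.62,0,0,0,-0.17,0]
    - [0.034,0.78,0,0,0,-0.222,0]
    - [0.034,0.835,0,0,0,-0.222,0]
    - [0.034,0.835,0,0,0,-0.222,0]
    - [0.034,0.835,0,0,0,-0.222,0]

```text
clock: 52.08
tcp_pos: [0.4597, 0.1975, 0.2312]
tool_rot: [-179.9, -0.1, 172.3]
force: [0.6, -0.1, -1.1]
gripper_width: 0.0396
grasp_force: 42.4
```

```bash
python3 -W ignore -c "
from h import *
st();o=get_obs();p=held(o['tcp_pos'][:2],o['tcp_pos'][2]-.0735);togo([.5695,.1835,.231],172.2)"
```

```text
52.08 tcp [0.4597 0.1975 0.2312] rot [-1.7992e+02 -6.0000e-02  1.7233e+02] F [ 0.63 -0.11 -1.09] w 0.0396 gf 42.4 j6 -64
top 165 [455.5 179.3] [27.8 63.6] 82.4 0.1825
side 764 [459.9 199. ] [65.2 64.1] 81.7 0.1806
shift [ 0.732 -0.088 -0.002] turn [ 0.002 -0.002 -0.   ]
```

apply_moves:
  targets:
    - [0.05,-0.006,0,0,0,0,0]
    - [0.15,-0.018,0,0,0,0,0]
    - [0.25,-0.03,0,0,0,0,0]
    - [0.33,-0.04,0,0,0,0,0]
    - [0.4,-0.048,0,0,0,0,0]
    - [0.46,-0.056,0,0,0,0,0]
    - [0.52,-0.063,0,0,0,0,0]
    - [0.58,-0.07,0,0,0,0,0]
    - [0.64,-0.078,0,0,0,0,0]
    - [0.7,-0.085,0,0,0,0,0]
    - [0.735,-0.09,0,0,0,0,0]
    - [0.735,-0.09,0,0,0,0,0]

```text
clock: 53.18
tcp_pos: [0.5718, 0.1844, 0.2314]
tool_rot: [180.0, 0.0, 172.2]
force: [0.1, -0.3, -1.5]
gripper_width: 0.039
grasp_force: 42.5
```

apply_moves:
  targets:
    - [0,0,-0.02,0,0,0,0]
    - [0,0,-0.04,0,0,0,0]
    - [0,0,-0.06,0,0,0,0]
    - [0,0,-0.075,0,0,0,0]
    - [0,0,-0.085,0,0,0,0]
    - [0,0,-0.085,0,0,0,0]

```text
clock: 53.68
tcp_pos: [0.5696, 0.1845, 0.2202]
tool_rot: [180.0, -0.0, 172.2]
force: [-2.6, -0.7, 6.2]
gripper_width: 0.0392
grasp_force: 43.5
```

```bash
python3 -W ignore -c "
from h import *
st();o=get_obs();p=held(o['tcp_pos'][:2],o['tcp_pos'][2]-.0735)"
```

```text
53.68 tcp [0.5696 0.1845 0.2202] rot [ 1.7999e+02 -1.0000e-02  1.7224e+02] F [-2.64 -0.75  6.18] w 0.0392 gf 43.5 j6 -68
top 135 [552.3 204.7] [27.6 28.5] 81.9 0.1713
side 582 [569.6 186.7] [64.5 64.5] 82.0 0.1697
```

Contact on the peg. I'll release, withdraw well clear and check everything.

apply_moves:
  targets:
    - [0,0,0,0,0,0,0.7]
    - [0,0,0,0,0,0,0.7]
    - [0,0,0,0,0,0,0.7]
    - [0,0,0,0,0,0,0.7]
    - [0,0,0.1,0,0,0,0.7]
    - [0,0,0.25,0,0,0,0.7]
    - [0,0,0.4,0,0,0,0.7]
    - [0,0,0.55,0,0,0,0.7]
    - [-0.2,0,0.55,0,0,0,0.7]
    - [-0.5,-0.1,0.55,0,0,0,0.7]
    - [-0.8,-0.4,0.55,0,0,0,0.7]
    - [-1,-0.6,0.55,0,0,0,0.7]

```text
clock: 54.78
tcp_pos: [0.4386, 0.1138, 0.3009]
tool_rot: [-180.0, -0.0, 172.4]
force: [-0.1, -1.1, 0.8]
gripper_width: 0.0597
grasp_force: 0.0
```

apply_moves:
  targets:
    - [0,-0.1,0,0,0,0,0.7]
    - [0,-0.3,0,0,0,0,0.7]
    - [0,-0.3,0,0,0,0,0.7]
    - [0,-0.3,0,0,0,0,0.7]

```text
clock: 55.12
tcp_pos: [0.4402, 0.0679, 0.3015]
tool_rot: [180.0, 0.0, 172.1]
force: [0.1, -1.0, 0.2]
gripper_width: 0.0595
grasp_force: 0.0
```

```bash
python3 -W ignore -c "
from h import *
st()
for b in((.569,.185),(.575,.279),(.59,.372)): held(b,.146)
bay((.568,-.366));bay((.575,-.273))
s,_=camera('side');t,_=camera('top')
save('f1',np.vstack([s[100:400,160:460],t[140:330,150:500][:, :300]]))
save('f2',cv2.resize(s[110:390,150:400],None,fx=2.1,fy=2.1))"
```

```text
55.12 tcp [0.4402 0.0679 0.3015] rot [1.7999e+02 1.0000e-02 1.7206e+02] F [ 0.11 -1.02  0.23] w 0.0595 gf 0.0 j6 -79
top 0 [0. 0.] [0. 0.] 0.0 nan
side 603 [562.9 185.3] [63.6 64.8] 81.7 0.17
top 550 [571.1 277.4] [63.1 65.5] 83.0 0.1729
side 780 [573.5 279.8] [64.3 65.4] 81.7 0.17
top 648 [586.1 369.9] [64.1 65.5] 80.9 0.1722
side 890 [588.5 372.6] [65.4 65. ] 81.4 0.1702
top bay x,y [-31.6 -92.7] size [40.9, 19.8] ang 84.6 183 z 0.1107
top bay x,y [-38.8 -87.8] size [74.0, 49.6] ang 85.3 368 z 0.025
side bay x,y [-31.8 -94.5] size [47.5, 20.0] ang 84.9 74 z 0.1086
side bay x,y [-44.2 -87.9] size [63.2, 63.5] ang -65.0 131 z 0.0231
top bay x,y [-32.1   1.7] size [40.1, 19.9] ang 82.4 177 z 0.1104
top bay x,y [-38.2   2. ] size [64.1, 50.3] ang 85.9 369 z 0.0249
side bay x,y [-31.9  -0.1] size [43.4, 20.7] ang 81.9 82 z 0.1087
side bay x,y [-32.4   9.6] size [84.1, 67.5] ang 19.6 198 z 0.0232
```

View pics/f2.png

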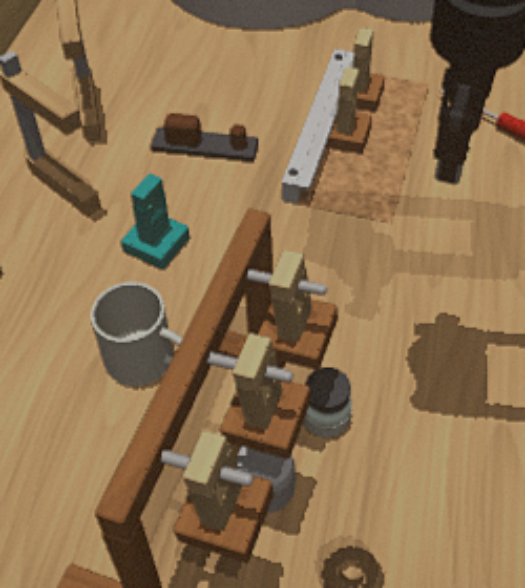

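The picture shows all three plain blocks hanging, one per peg, and both lead feet under the lip. A's tongue angle reads about 3° off, so I'll measure the angles more carefully.

```bash
cat > ang.py <<'E'
from h import *
acc={}
for k in range(5):
  for c in('top','side'):
    pic,d,W=world(c);P=W.reshape(-1,3)
    for n,b in(('E',(.568,-.366)),('A',(.575,-.273))):
        q=P[(np.hypot(P[:,0]-b[0],P[:,1]-b[1])<.06)]
        B=(q[:,:2]*1000-FACE[c])@np.c_[U,V]
        f=(q[:,2]>.017)&(q[:,2]<.03)&(B[:,0]<-40);g=B[f]
        # back edge: minimum x per y-bin
        y0=np.median(g[:,1]);bins=np.arange(y0-26,y0+26,4);e=[(yy+2,g[(g[:,1]>yy)&(g[:,1]<yy+4),0].min()) for yy in bins if ((g[:,1]>yy)&(g[:,1]<yy+4)).any()]
        e=np.array(e);m=np.polyfit(e[:,0],e[:,1],1)
        t=B[(q[:,2]>.1)&(q[:,2]<.12)];r=cv2.minAreaRect(t.astype(np.float32))
        w,v=np.linalg.eigh(np.cov(t.T));v=v[:,1]
        acc.setdefault((c,n),[]).append([np.degrees(np.arctan(m[0])),np.median(e[:,1]),np.degrees(np.arctan(v[0]/v[1])),*t.mean(0)])
    l=P[(P[:,2]>.033)&(P[:,2]<.042)&(P[:,0]>.575)&(P[:,0]<.65)&(P[:,1]<-.12)&(P[:,1]>-.43)]
    B=(l[:,:2]*1000-FACE[c])@np.c_[U,V];e=np.array([(yy,B[abs(B[:,1]-yy)<3,0].max()) for yy in range(-140,141,8) if (abs(B[:,1]-yy)<3).any()])
    acc.setdefault((c,'lip'),[]).append([np.degrees(np.arctan(np.polyfit(e[:,0],e[:,1],1)[0])),np.median(e[:,1]),0,0,0])
for k,v in acc.items(): print(k,'edge deg, edge x, tongue deg, x, y',np.round(np.median(v,0),2),'sd',np.round(np.std(v,0),2))
E
python3 -W ignore ang.py
```

```text
('top', 'E') edge deg, edge x, tongue deg, x, y [  0.44 -63.12   1.48 -32.31 -91.43] sd [0.28 0.07 0.44 0.13 0.09]
('top', 'A') edge deg, edge x, tongue deg, x, y [  0.91 -62.99  -0.12 -32.14   3.03] sd [0.34 0.29 0.28 0.1  0.12]
('top', 'lip') edge deg, edge x, tongue deg, x, y [-0.14 21.22  0.    0.    0.  ] sd [0.04 0.07 0.   0.   0.  ]
('side', 'E') edge deg, edge x, tongue deg, x, y [  0.73 -62.03   4.35 -32.7  -89.39] sd [0.73 0.24 1.03 0.09 0.38]
('side', 'A') edge deg, edge x, tongue deg, x, y [ -0.94 -62.08   0.64 -32.27   4.63] sd [0.96 0.33 0.49 0.1  0.36]
('side', 'lip') edge deg, edge x, tongue deg, x, y [ 0.19 20.96  0.    0.    0.  ] sd [0.08 0.17 0.   0.   0.  ]
```

Both lead blocks are square to within about 1° and at contact depth, and all three plain blocks are on their pegs. I'm handing in.

```bash
python3 -c "
from station import *
print(close_job())"
```

```text
the job is handed in; nothing more can be done
None
```

The job is handed in, with no result shown: of the five blocks on the bench, the two lead-filled ones are squarely against the fence with their feet under the lip, and the three plain ones hang one to a peg, all confirmed by a final camera check.

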